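Stand the tipped bottles up in the bench lane and raise the keeper bar

TASK

Two bottles, the amber one and the blue one, have tipped over in the bottle lane on the jeweller's bench: gently, with a light grip and without dropping them, stand each upright in the middle of an empty cork pad, in the row with the two bottles that still stand. Once both stand free, swing the keeper bar, by its red sleeve, fully up so that it stands upright along the front of the lane. Do not disturb the two standing bottles or the other things on the bench.

Things in the scene. Friction and masses are not known exactly. Their poses are not given: they have to be found in the camera images.
- amber_bottle: Amber bottle with a white cap: square body 46 x 46 x 82 mm tall, edges rounded 4 mm, short neck, round cap 34 mm across from 90 to 112 mm above the base; about 0.2 kg. Origin at the centre of the cap's top, z axis from base to cap. At the start it lies flat on a side, base towards the robot, cap pointing away (within 0.25 rad of the robot's x) over its empty pad.
- blue_bottle: Blue bottle with a yellow cap: square body 46 x 46 x 82 mm tall, edges rounded 4 mm, short neck, round cap 34 mm across from 90 to 112 mm above the base; about 0.2 kg. Origin at the centre of the cap's top, z axis from base to cap. At the start it lies flat on a side, base towards the robot, cap pointing away (within 0.25 rad of the robot's x) over its empty pad.
- green_bottle: Green bottle with a black cap, standing on its pad; leave it alone. square body 46 x 46 x 82 mm tall, edges rounded 4 mm, short neck, round cap 34 mm across from 90 to 112 mm above the base; about 0.2 kg. Origin at the centre of the cap's top, z axis from base to cap.
- white_bottle: White bottle with a red cap, standing on its pad; leave it alone. square body 46 x 46 x 82 mm tall, edges rounded 4 mm, short neck, round cap 34 mm across from 90 to 112 mm above the base; about 0.2 kg. Origin at the centre of the cap's top, z axis from base to cap.
- lane: The bottle lane, fixed to the bench: a pale grey board 12 mm thick, from -150 to 55 mm in its x and 510 mm along its y, with dark cheeks 40 mm high at both ends and a dark rail 30 mm high at the back (x 50 to 60 mm). Origin on the bench under the middle of the row of pads; x points away from the robot, y along the row, z up. The row holds four pads 118 mm apart.
- amber_base (a point): Centre of the underside of the amber bottle's base. The bottle is thin-walled: a 25 to 35 N grip holds it, 50 N cracks it.
- blue_base (a point): Centre of the underside of the blue bottle's base. The bottle is thin-walled: a 25 to 35 N grip holds it, 50 N cracks it.
- pad0 (a point): Centre of cork pad 0 (62 mm square, flush with the top of the lane's board, 12 mm above the bench). Pads are numbered from the lane's -y end; any of the four may be empty: a standing bottle's base is within 11 mm of its pad.
- pad1 (a point): Centre of cork pad 1 (62 mm square, flush with the top of the lane's board, 12 mm above the bench). Pads are numbered from the lane's -y end; any of the four may be empty: a standing bottle's base is within 11 mm of its pad.
- pad2 (a point): Centre of cork pad 2 (62 mm square, flush with the top of the lane's board, 12 mm above the bench). Pads are numbered from the lane's -y end; any of the four may be empty: a standing bottle's base is within 11 mm of its pad.
- pad3 (a point): Centre of cork pad 3 (62 mm square, flush with the top of the lane's board, 12 mm above the bench). Pads are numbered from the lane's -y end; any of the four may be empty: a standing bottle's base is within 11 mm of its pad.
- keeper (a joint): Angle of the keeper bar (rad): 0 fully up (upright, at its stop), about 1.1 to 1.4 folded forward to the robot at the start. A stiff hinge: it stays where it is left. About 3 N at the bar moves it.
- keeper_grip (a point): Centre of the red sleeve at the middle of the keeper bar: 16 mm diameter, 70 mm long along the lane's y. The bar is a 10 mm steel rod, 520 mm long, 50 mm from its hinge axis, on an arm at either end of the lane. The point turns with the bar.
- keeper_hinge (a point): Middle of the keeper's hinge axis, which runs along the lane's y, 140 mm in front of the row of pads and 30 mm above the bench. Fully up, the sleeve is 50 mm straight above this point.
- bench_block: Steel bench block, 100 x 100 x 22 mm, loose on the bench to the left; leave it alone. Origin under its centre.
- tape_roll: Blue ring-shaped roll, 96 mm across, 45 mm high, loose on the left; leave it alone. Origin under its centre.
- salt_jar: Clear jar with a red lid, 72 mm across, 100 mm high, loose on the right; leave it alone. Origin under its centre.
- mallet: Hammer 220 mm long lying on the bench on the right; leave it alone. Origin under its middle, x axis along the handle to the head.
Things that resemble listed ones, but are neither listed nor needed, are in the scene too. Leave any purple look-alike of the blue_bottle alone.

How it is judged:
By the outcome, as a careful person would: the job done as asked, in the order asked, and still so for the second after the job is handed in, with the robot touching nothing.
It also fails if it takes over 72 s, if anything falls off the work surface, if the arm or the gripper's body presses on something with over 40 N, if the wrist force passes 120 N, or if a joint passes its speed limit or range.

ROBOT

A 6-joint arm with a two-finger parallel gripper is mounted at the origin on the work surface. World frame = base frame: x ahead of the robot, y to its left, z up, the work surface at z = 0. Lengths are in m, angles in rad, forces in N, time in s.
With the tool pointing down it reaches from about 0.325 to 0.775 m from the base axis. Payload 9.3 kg.
Tool frame: the origin (TCP) lies at the very end of the fingers, on their centre line; the grasp point (between the pads) lies 19 mm behind it; x points along the fingers, z is the direction in which the jaws open and shut, and the axes are right-handed (so a half turn about x gives the same grasp; the last joint's range is limited). The gripper opens to 85 mm and grips with 20 to 120 N. Pads are 22 mm wide; open, the fingers measure 114 mm over their backs; the gripper's body (76 mm by 85 mm) begins 54 mm behind the grasp point. The pads swing forward as they close: fully open they stand 13 mm farther back than shut.
Start: joints at [1.088, 0.259, 0.021, 1.334, 0, 1.418], TCP at [0.178, 0.52, 0.231] pointing down, gripper open.
Joint ranges: [-3.04, 3.04], [-0.91, 1.82], [-1.04, 1.36], [-1.92, 1.95], [-1.52, 1.45], [-3.14, 3.14]. Speed limits (rad/s): [2.22, 2.22, 2.79, 3.14, 3.14, 3.14].

INTERFACE

Orientations are given as a 3x3 rotation matrix whose columns are the frame's x, y, z axes.
In Python, from station import * gives the robot as it stands.
- The arm moves only by the tool apply_moves, never from a script. Its arguments are lists of equal length, an entry for each row: "translation": the shift along the world's x, y, z scaled (see below), a list of three; "delta_rot": the turn, a rotation vector about the world's x, y, z scaled (see below), a list of three; "hand": the closure, from -1 (fully open) to 1 (shut). In form: {"translation": [[dx, dy, dz], ...], "delta_rot": [[ax, ay, az], ...], "hand": [hand, ...]}. A call has exactly 10 rows; each row shifts and turns the commanded pose from where the row before left it; what a row does not reach is not made up. The controller multiplies each number of a shift by 300 mm and each number of a turn by 90 degrees. A row lasts 1/8 s, in which the tool goes at most 62.5 mm and 10.7 degrees, less where a joint would pass 70% of its speed; a pose out of reach is approached as far as the arm can. A call with a number of a shift or a turn outside -1 to 1 is refused whole. A call with a gripper value outside its range is refused whole. The fingers move at their own pace and stop on an object; the grip force is fixed at half the most. Time passes only in rows, so rows that do not move let the fingers close, or fill a call up. It gives the time, the measured TCP pose, the force and the opening at its end, in the units of the state.
- read_state(): the state, without advancing time (a new reading comes with each control period).
- camera(name): name is "side" or "top" or "wrist"; returns (picture, depth): 480x640x3 uint8, red, green, blue; 480x640 float32, m along the optical axis (not along the pixel's ray), 0 where there is no reading.
- camera_info(name): a dict with "K" (3x3 intrinsics, pixels), "R" (3x3) and "t" (3): a world point X has camera coordinates R X + t. Camera axes: x right, y down, z forward; pixel columns grow to the right and rows downward; lengths in m; the calibration is good to about 2 mm. A picture is of the moment at which its call begins: read the wrist's pose just before it. camera_info takes no time and is no camera call; for the wrist camera it gives the pose at the moment of the call.
- sign_off(): hands the job in, once; it reports no verdict.
The state is a dict: "time_s": time; "joint_pos": joint angles; "qd": joint speeds; "joint_torque": joint torques, N m; "position": TCP position; "ee_rot": TCP orientation; "force": force on the tool from outside, world axes, zero at the start; "torque": the same for the moment, N m; "width": finger opening in m.
Only numpy, scipy, OpenCV 4.12 (cv2) and the standard library are available. Lean on these libraries where they do the work, as an engineer would, in place of code of your own. Each camera call takes 0.05 s, during which the arm holds its last target.

## Working session

There is one attempt and no reset: what is moved stays moved. The work goes in short steps, Python scripts to look and compute and a tool call to move; the robot and the scene stay as the last step left them, time stands still between calls to the robot, and variables do not carry over. Pictures are saved under pics/ and viewed, and the job is handed in when it is done.

Besides the shell and the picture viewer there is one more tool, called after "Call:" in YAML: its name, and indented under it one key for each argument. apply_moves: Moves the arm, as the interface text tells. Shifts and turns lie within -1 to 1; 1 stands for 300 mm of shift or 90 degrees of turn. Its arguments: {"type":"object","properties":{"translation":{"type":"array","items":{"type":"array","items":{"type":"number"}}},"delta_rot":{"type":"array","items":{"type":"array","items":{"type":"number"}}},"hand":{"type":"array","items":{"type":"number"}}},"required":["translation","delta_rot","hand"]}

```bash
ls; mkdir -p pics
python3 - <<'E'
from station import *
import cv2
s=read_state();print({k:(v if not hasattr(v,'tolist') else v) for k,v in s.items()})
import numpy as np
for n in ["top","side","wrist"]:
    i=camera_info(n);p,d=camera(n)
    print(n,np.round(i["K"],1).tolist(),np.round(i["R"],3).tolist(),np.round(i["t"],3).tolist(), d.min(),d.max())
    cv2.imwrite(f"pics/{n}0.png",p[:,:,::-1]);np.savez(f"pics/{n}0.npz",p=p,d=d,K=i["K"],R=i["R"],t=i["t"])
E
```

```text
pics
{'time_s': 0.0, 'joint_pos': array([1.08838208e+00, 2.59172251e-01, 2.07831364e-02, 1.33370791e+00,
       9.27462399e-06, 1.41819707e+00]), 'qd': array([-0.00073741, -0.00109537, -0.00112273, -0.00089514, -0.00180537,
        0.00143159]), 'joint_torque': array([-1.52817091e-03, -5.55639231e+01,  3.44525313e+01,  1.38234705e-02,
       -1.81411042e-04, -4.27095074e-06]), 'position': array([0.17799961, 0.520109  , 0.23068542]), 'ee_rot': array([[-6.11634071e-04, -9.46102212e-01,  3.23867612e-01],
       [-1.14795458e-03,  3.23868123e-01,  9.46101538e-01],
       [-9.99999154e-01,  2.06882628e-04, -1.28417114e-03]]), 'force': array([-0.01071273, -0.27045618,  0.1069664 ]), 'torque': array([ 0.00355421, -0.00843955,  0.00253213]), 'width': 0.08548762498229143}
top [[579.8, 0.0, 323.6], [0.0, 579.8, 242.0], [0.0, 0.0, 1.0]] [[-0.008, -1.0, 0.016], [-0.984, 0.005, -0.179], [0.179, -0.017, -0.984]] [-0.016, 0.508, 1.791] 0.0 2.921495
side [[555.6, 0.0, 319.9], [0.0, 555.6, 228.9], [0.0, 0.0, 1.0]] [[0.994, -0.112, 0.011], [-0.079, -0.763, -0.642], [0.08, 0.637, -0.767]] [-0.486, 0.105, 1.394] 0.0 3.7537432
wrist [[402.2, 0.0, 317.2], [0.0, 402.2, 243.8], [0.0, 0.0, 1.0]] [[0.324, 0.946, -0.001], [0.912, -0.313, 0.264], [0.249, -0.087, -0.965]] [-0.549, -0.033, 0.378] 0.0 0.46263412
```

View pics/top0.png

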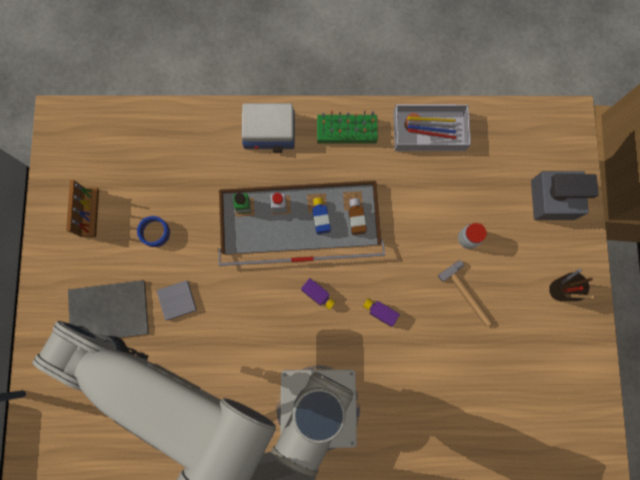

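View pics/side0.png

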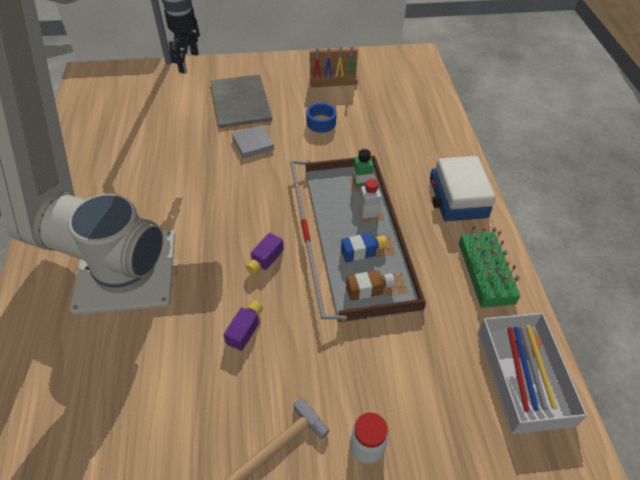

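View pics/wrist0.png

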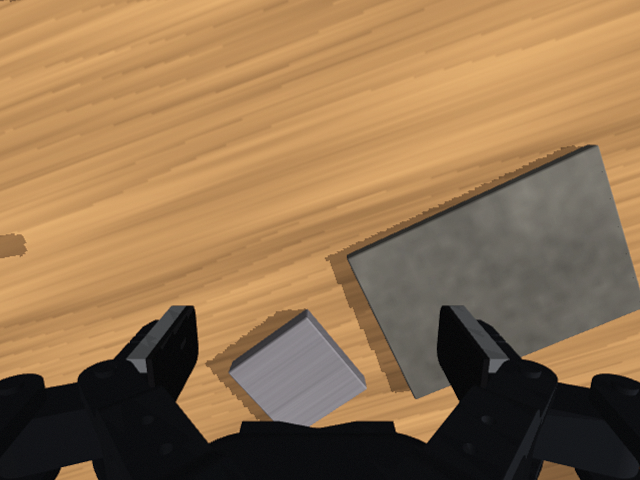

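The lane lies ahead with green (top view, ~(241,203)) and white (278,200) standing at its left. Blue (320,216) and amber (357,215) lie at the right with caps away from the robot, and the red sleeve is at (302,260). The purple look-alikes are outside the lane. First I'll make rough positions from depth.

```bash
cat > h.py <<'E'
import numpy as np, cv2
from station import *
def grab(n,name=None):
    i=camera_info(n);p,d=camera(n)
    if name: cv2.imwrite(f"pics/{name}.png",p[:,:,::-1]);np.savez(f"pics/{name}.npz",p=p,d=d,K=i["K"],R=i["R"],t=i["t"])
    return dict(p=p,d=d,K=np.array(i["K"]),R=np.array(i["R"]),t=np.array(i["t"]))
def load(n): return dict(np.load(f"pics/{n}.npz"))
def cloud(c):
    v,u=np.mgrid[0:480,0:640]
    K=c["K"];d=c["d"]
    P=np.stack([(u-K[0,2])/K[0,0]*d,(v-K[1,2])/K[1,1]*d,d],-1)
    return (P-c["t"])@c["R"]   # R^T (P-t)
def ray(c,u,v,z):
    K=c["K"];r=np.array([(u-K[0,2])/K[0,0],(v-K[1,2])/K[1,1],1.])@c["R"]
    o=-c["R"].T@c["t"];return o+r*(z-o[2])/r[2]
def hsv(c): return cv2.cvtColor(c["p"],cv2.COLOR_RGB2HSV)
def proj(c,X):
    q=c["R"]@np.array(X)+c["t"];q=c["K"]@q;return q[:2]/q[2]
E
python3 - <<'E'
from h import *
for n in ["top0","side0"]:
    c=load(n);H=hsv(c);P=cloud(c);print(n)
    for nm,lo,hi in [("blue",(108,150,50),(125,255,255)),("amber",(5,150,40),(16,255,160)),("yellow",(22,180,120),(32,255,255)),("red",(0,200,100),(6,255,255)),("redb",(174,180,80),(180,255,255)),("green",(50,120,30),(80,255,200))]:
        m=cv2.inRange(H,lo,hi)
        k,l,s,ce=cv2.connectedComponentsWithStats(m)
        for j in range(1,k):
            if s[j,4]>25:
                q=P[l==j];q=q[np.isfinite(q).all(1)]
                print(nm,s[j],np.round(ce[j]),"med",np.round(np.median(q,0),3),"min",np.round(np.percentile(q,3,axis=0),3),"max",np.round(np.percentile(q,97,axis=0),3))
E
```

```text
top0
blue [313 206  14   9 102] [319. 210.] med [ 0.609 -0.005  0.058] min [ 0.596 -0.024  0.042] max [0.626 0.014 0.065]
blue [138 217  29  29 166] [152. 231.] med [0.544 0.526 0.045] min [0.505 0.48  0.038] max [0.59  0.568 0.054]
blue [316 225  14   7  69] [323. 228.] med [ 0.551 -0.017  0.057] min [ 0.542 -0.036  0.051] max [0.56  0.002 0.065]
amber [ 67 180  32  57 949] [ 82. 212.] med [0.601 0.752 0.035] min [0.538 0.716 0.01 ] max [0.687 0.764 0.115]
amber [349 206  14  10 107] [356. 211.] med [ 0.606 -0.122  0.057] min [ 0.592 -0.142  0.046] max [ 0.622 -0.103  0.067]
amber [471 223  16  17  38] [481. 228.] med [ 0.55  -0.518  0.096] min [ 0.506 -0.552 -0.01 ] max [ 0.579 -0.478  0.106]
amber [352 226  14   7  78] [359. 229.] med [ 0.547 -0.13   0.057] min [ 0.538 -0.15   0.05 ] max [ 0.556 -0.109  0.065]
amber [562 281  21  12  91] [571. 288.] med [ 0.358 -0.778  0.071] min [ 0.338 -0.815  0.006] max [ 0.369 -0.757  0.178]
yellow [408 117  33   3  56] [421. 118.] med [ 0.916 -0.337  0.062] min [ 0.909 -0.403  0.041] max [ 0.922 -0.299  0.078]
yellow [313 198   9   7  49] [31
[... 1158 characters left out ...]
23 188] [347. 250.] med [ 0.553 -0.033  0.055] min [ 0.544 -0.042  0.022] max [ 0.565 -0.004  0.063]
blue [515 327  23  83 320] [526. 369.] med [ 0.886 -0.385  0.05 ] min [ 0.882 -0.459  0.026] max [ 0.891 -0.307  0.076]
amber [373 276  12  19 108] [378. 285.] med [ 0.613 -0.144  0.054] min [ 0.599 -0.15   0.025] max [ 0.626 -0.126  0.063]
amber [348 278  10  21 107] [353. 289.] med [ 0.551 -0.15   0.057] min [ 0.541 -0.156  0.026] max [ 0.56  -0.127  0.062]
green [354 158  19  16 215] [363. 166.] med [0.631 0.221 0.091] min [0.612 0.213 0.069] max [0.656 0.245 0.101]
green [ 460  233   59   73 1937] [488. 273.] med [ 0.883 -0.135  0.04 ] min [ 0.852 -0.2    0.015] max [ 0.936 -0.016  0.045]
```

```bash
python3 -c "
import cv2
a=cv2.imread('pics/side0.png')[130:340,270:450];cv2.imwrite('pics/side0c.png',cv2.resize(a,None,fx=3.3,fy=2.8))"
```

```text
(no output)
```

View pics/side0c.png

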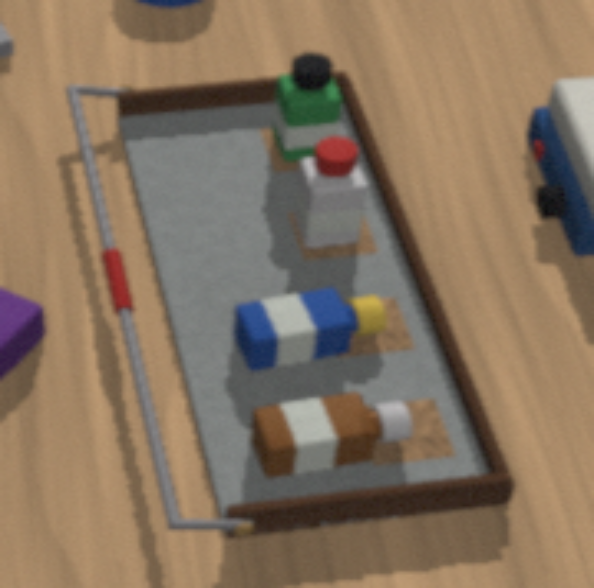

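Run:
```python
from h import *
c=load("wrist0");s=read_state();R=s["ee_rot"]
o=-c["R"].T@c["t"];print("cam in tool",R.T@(o-s["position"]),"fwd",R.T@c["R"][2], "right",R.T@c["R"][0])
# lane board pts from side and top: gray & z~0.012
for n in["top0","side0"]:
    c=load(n);P=cloud(c);H=hsv(c)
    m=(H[...,1]<60)&(abs(P[...,2]-.012)<.006)&(P[...,0]>.42)&(P[...,0]<.8)&(abs(P[...,1])<.4)
    q=P[m][:,:2];r=cv2.minAreaRect((q*1000).astype(np.float32));print(n,m.sum(),r)
    b=cv2.inRange(H,(0,60,20),(15,200,90))>0
    m=b&(P[...,2]>.02)&(P[...,2]<.05)&(P[...,0]>.42)&(P[...,0]<.8)&(abs(P[...,1]-.05)<.33)
    q=P[m]; print(m.sum(),cv2.minAreaRect((q[:,:2]*1000).astype(np.float32)))
```

```text
cam in tool [-1.42089981e-01  6.77699464e-02 -8.55535351e-05] fwd [ 9.64491693e-01 -2.64113106e-01 -2.02948174e-04] right [ 4.42982189e-05 -6.06644911e-04  9.99999815e-01]
top0 5461 ((578.6347045898438, 57.86848449707031), (230.93626403808594, 492.4792175292969), 3.381716251373291)
910 ((596.6409912109375, 56.12646484375), (212.2713623046875, 510.4757385253906), 3.0609726905822754)
side0 6696 ((594.1949462890625, 54.014434814453125), (202.5303497314453, 503.92950439453125), 3.3959567546844482)
1573 ((599.3932495117188, 56.945159912109375), (206.94664001464844, 516.4774780273438), 3.2445032596588135)
```

Lane origin is about (0.643, 0.059) with a yaw of about +0.057. Sizes agree with 210 x 510. Next I'll go above the fallen bottles for a close view and check the hand-to-width mapping on the way.

Call:
apply_moves:
  translation:
    - [0.127,-0.16,0.03]
    - [0.127,-0.16,0.03]
    - [0.127,-0.16,0.03]
    - [0.127,-0.16,0.03]
    - [0.127,-0.16,0.03]
    - [0.127,-0.16,0.03]
    - [0.127,-0.16,0.02]
    - [0.127,-0.16,0.02]
    - [0.127,-0.16,0.02]
    - [0.127,-0.16,0.02]
  delta_rot:
    - [0,0,0.021]
    - [0,0,0.021]
    - [0,0,0.021]
    - [0,0,0.021]
    - [0,0,0.021]
    - [0,0,0.021]
    - [0,0,0.021]
    - [0,0,0.021]
    - [0,0,0.021]
    - [0,0,0.021]
  hand: [-0.2,-0.2,-0.2,-0.2,-0.2,-0.2,-0.2,-0.2,-0.2,-0.2]

```text
time_s: 1.4
position: [0.56, 0.0385, 0.3094]
ee_rot: [[-0.0, -1.0, -0.001], [0.0, -0.001, 1.0], [-1.0, 0.0, 0.0]]
force: [0.1, 0.5, 0.1]
width: 0.0513
```

Call:
apply_moves:
  translation:
    - [0.04,-0.047,0]
    - [0.04,-0.047,0]
    - [0.04,-0.047,0]
    - [0.04,-0.047,0]
    - [0.04,-0.047,0]
    - [0,0,0]
    - [0,0,0]
    - [0,0,0]
    - [0,0,0]
    - [0,0,0]
  delta_rot:
    - [0,0,0]
    - [0,0,0]
    - [0,0,0]
    - [0,0,0]
    - [0,0,0]
    - [0,0,0]
    - [0,0,0]
    - [0,0,0]
    - [0,0,0]
    - [0,0,0]
  hand: [-0.8,-0.8,-0.8,-0.8,-0.8,-0.8,-0.8,-0.8,-0.8,-0.8]

```text
time_s: 2.65
position: [0.619, -0.0299, 0.3095]
ee_rot: [[0.0, -1.0, -0.0], [-0.0, -0.0, 1.0], [-1.0, -0.0, -0.0]]
force: [0.0, -0.5, 0.1]
width: 0.077
```

Run:
```python
from h import *
s=read_state();print(s["position"],s["width"],s["joint_pos"])
grab("wrist","w1")
```

```text
[ 0.61898752 -0.02989521  0.30947918] 0.0769676992661646 [-1.83583953e-01  3.78653007e-01  3.93198734e-01  1.58507169e+00
  2.06701631e-05 -1.83970893e-01]
```

View pics/w1.png

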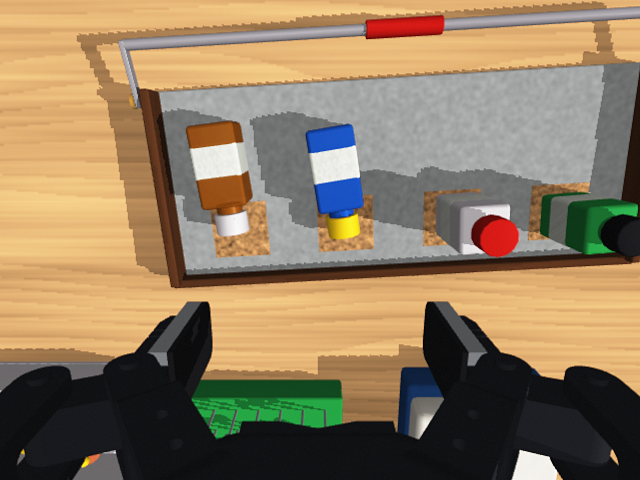

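The view is clear: amber body at (220,165) with cap (232,222), blue body at (334,170) with cap (344,228), pads 0 and 1 at (242,228) and (346,222), and the sleeve at (404,27). The next script measures them.

Run:
```python
from h import *
c=load("w1");H=hsv(c);P=cloud(c)
v,u=np.mgrid[0:480,0:640]
print("board z",np.median(P[70:100,260:360,2]))
for nm,u0,u1 in[("amber",180,255),("blue",300,370)]:
    m=(u>u0)&(u<u1)&(v>115)&(v<215)&(P[...,2]>.054)&(P[...,2]<.062)
    q=P[m];r=cv2.minAreaRect((q[:,:2]*1000).astype(np.float32));print(nm,"top z",np.median(q[:,2]),r)
    # axis by body centreline
    b=cv2.boxPoints(r);print(np.round(b,1).tolist())
    m=(u>u0)&(u<u1)&(v>200)&(v<245)&(P[...,2]>.030)&(P[...,2]<.075)
    q=P[m];print(" cap/neck: zmax",np.percentile(q[:,2],98),"xmax",q[:,0].max())
    q=q[q[:,2]>.046];print(" captop pts x",q[:,0].min(),q[:,0].max(),"y med",np.median(q[q[:,0]>q[:,0].max()-.018][:,1]))
# cork
cork=(abs(P[...,2]-.012)<.004)&(H[...,1]>70)&(H[...,0]<25)&(v>180)&(v<260)&(u>195)&(u<600)
k,l,s,ce=cv2.connectedComponentsWithStats(cv2.morphologyEx(cork.astype(np.uint8),cv2.MORPH_OPEN,np.ones((3,3))))
for j in range(1,k):
    if s[j,4]>60:
        q=P[l==j];print("cork",s[j],cv2.minAreaRect((q[:,:2]*1000).astype(np.float32)))
red=(cv2.inRange(H,(0,190,80),(6,255,255))>0)&(v<60)
q=P[red];print("sleeve",red.sum(),np.median(q,0),cv2.minAreaRect((q[:,:2]*1000).astype(np.float32)),np.percentile(q[:,2],[5,50,95]))
# rail & cheek & board front edge
dk=(H[...,2]<110)&(H[...,1]>80)&(v<300)
m=dk&(abs(P[...,2]-.030)<.003)&(v>250);q=P[m];print("rail top",len(q),cv2.minAreaRect((q[:,:2]*1000).astype(np.float32)))
m=dk&(abs(P[...,2]-.040)<.003)&(u<200);q=P[m];print("cheek top",len(q),cv2.minAreaRect((q[:,:2]*1000).astype(np.float32)))
```

```text
board z 0.010563197142014143
amber top z 0.05744851854449346 ((581.6504516601562, -127.30416107177734), (81.54496765136719, 46.766204833984375), 7.241849422454834)
[[538.2999877929688, -109.19999694824219], [544.2000122070312, -155.60000610351562], [625.0, -145.39999389648438], [619.2000122070312, -99.0]]
 cap/neck: zmax 0.058311801943386 xmax 0.6529911732752939
 captop pts x 0.6152142510397106 0.6528557588046454 y med -0.11893717567483404
blue top z 0.057423099477968434 ((585.0075073242188, -12.358461380004883), (81.708251953125, 46.27873992919922), 9.226354598999023)
[[541.0, 3.9000000953674316], [548.4000244140625, -41.70000076293945], [629.0, -28.600000381469727], [621.5999755859375, 17.0]]
 cap/neck: zmax 0.058534557229957006 xmax 0.6568322674856687
 captop pts x 0.6151453087076322 0.655801214741215 y med -0.0031972762673201033
cork [ 528  182   62   58 1055] ((634.7301025390625, 237.2954864501953), (63.00465774536133, 63.830570220947266), 2.5954947471618652)
cork [440 189  41   5 133] ((611.6897583007812, 126.71216583251953), (3.975045919418335, 43.845706939697266), 1.8432400226593018)
cork [423 191  23  55 767] ((642.2681274414062, 100.17218017578125), (62.96051788330078, 25.258342742919922), 5.348341464996338)
cork [ 317  195   57   57 1491] ((648.440673828125, 1.4468307495117188), (61.97346115112305, 62.0965690612793), 3.550713539123535)
cork [ 211  201   59   56 1906] ((655.1948852539062, -116.50404357910156), (61.95440673828125, 62.53594207763672), 3.84934139251709)
sleeve 1427 [0.4582319  0.0491099  0.04932074] ((484.3045349121094, 14.508392333984375), (50.89983367919922, 152.0292510986328), 38.05380630493164) [0.0451036  0.04932074 0.05147264]
rail top 3787 ((686.5341186523438, 62.447174072265625), (43.358604431152344, 505.9799499511719), 2.1934845447540283)
cheek top 1921 ((611.2316284179688, -191.47218322753906), (203.72561645507812, 10.809770584106445), 3.2622594833374023)
```

Measurements agree with the given sizes: bodies 82 x 46, tops at z 0.0575, pads 62 mm square, 118 mm apart.
- Pad1 is at (0.6485, 0.0015) and pad0 at (0.655, -0.1165).
- Blue's body is at (0.585, -0.0124) with a yaw of 9.2°.
- Amber's body is at (0.5817, -0.1273) with a yaw of 7.2°.

I'll grasp with the tool leaning 30° so that after the 90° tip-up it stays clear of the keeper. I start with blue.

Call:
apply_moves:
  translation:
    - [0,0,-0.02]
    - [0.0067,0.0097,-0.07]
    - [0.0067,0.0097,-0.07]
    - [0.0067,0.0097,-0.07]
    - [0.0067,0.0097,-0.07]
    - [0.0067,0.0097,-0.07]
    - [0.0067,0.0097,-0.07]
    - [0.0067,0.0097,-0.07]
    - [0.0067,0.0097,-0.07]
    - [0.0067,0.0097,-0.07]
  delta_rot:
    - [0,0,0.102]
    - [-0.0067,0.0411,0]
    - [-0.0067,0.0411,0]
    - [-0.0067,0.0411,0]
    - [-0.0067,0.0411,0]
    - [-0.0067,0.0411,0]
    - [-0.0067,0.0411,0]
    - [-0.0067,0.0411,0]
    - [-0.0067,0.0411,0]
    - [0,0,0]
  hand: [-0.8,-0.8,-0.8,-0.8,-0.8,-0.8,-0.8,-0.8,-0.8,-0.8]

```text
time_s: 3.95
position: [0.6375, -0.0037, 0.1118]
ee_rot: [[-0.496, -0.854, -0.16], [-0.08, -0.138, 0.987], [-0.865, 0.502, -0.0]]
force: [0.1, 1.0, -0.3]
width: 0.0769
```

Call:
apply_moves:
  translation:
    - [-0.0208,-0.0035,-0.0378]
    - [-0.0208,-0.0035,-0.0378]
    - [-0.0208,-0.0035,-0.0378]
    - [-0.0208,-0.0035,-0.0378]
    - [-0.0208,-0.0035,-0.0378]
    - [-0.0208,-0.0035,-0.0378]
    - [-0.0208,-0.0035,-0.0378]
    - [-0.0208,-0.0035,-0.0378]
    - [0,0,0]
    - [0,0,0]
  delta_rot:
    - [0,0,0]
    - [0,0,0]
    - [0,0,0]
    - [0,0,0]
    - [0,0,0]
    - [0,0,0]
    - [0,0,0]
    - [0,0,0]
    - [0,0,0]
    - [0,0,0]
  hand: [-0.8,-0.8,-0.8,-0.8,-0.8,-0.8,-0.8,-0.8,-0.6,-0.4]

```text
time_s: 5.2
position: [0.5876, -0.0124, 0.0238]
ee_rot: [[-0.493, -0.855, -0.16], [-0.08, -0.138, 0.987], [-0.866, 0.499, -0.001]]
force: [0.5, -0.1, 0.4]
width: 0.0599
```

Run:
```python
from h import *
s=read_state();print(s["position"],s["width"],s["joint_pos"],s["force"])
grab("wrist","w2")
```

```text
[ 0.58756678 -0.01237807  0.02384501] 0.059945331140990196 [-0.09884729  0.79292077  0.28005739  1.56598274 -0.12907475 -0.22553645] [ 0.531792   -0.09754282  0.43020217]
```

View pics/w2.png

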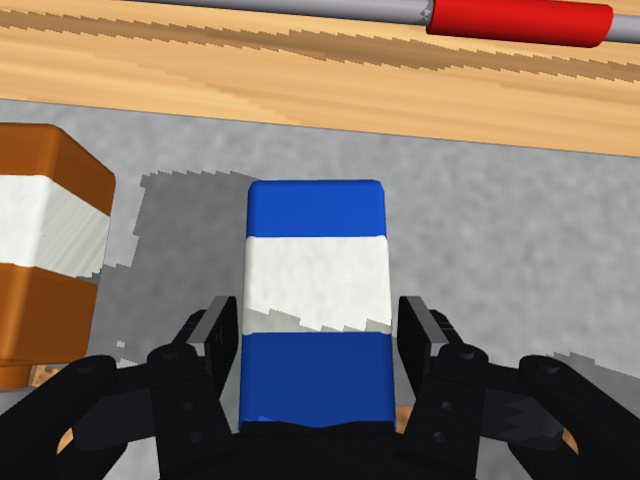

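The bottle is centred between the pads (blue spans u 245 to 390, pads at 237 and 398). I'll close in small steps to keep the grip light.

Call:
apply_moves:
  translation:
    - [0,0,0]
    - [0,0,0]
    - [0,0,0]
    - [0,0,0]
    - [0,0,0]
    - [0,0,0]
    - [0,0,0]
    - [0,0,0]
    - [0,0,0]
    - [0,0,0]
  delta_rot:
    - [0,0,0]
    - [0,0,0]
    - [0,0,0]
    - [0,0,0]
    - [0,0,0]
    - [0,0,0]
    - [0,0,0]
    - [0,0,0]
    - [0,0,0]
    - [0,0,0]
  hand: [-0.25,-0.18,-0.13,-0.1,-0.09,-0.09,-0.08,-0.08,-0.08,-0.08]

```text
time_s: 6.5
position: [0.5873, -0.0124, 0.0236]
ee_rot: [[-0.493, -0.855, -0.16], [-0.08, -0.138, 0.987], [-0.866, 0.5, -0.001]]
force: [0.9, -1.9, 1.1]
width: 0.0456
```

Call:
apply_moves:
  translation:
    - [0,0,0]
    - [0,0,0]
    - [0,0,0]
    - [0,0,0]
    - [0,0,0]
    - [0,0,0]
    - [0,0,0]
    - [0,0,0]
    - [0,0,0]
    - [0,0,0]
  delta_rot:
    - [0,0,0]
    - [0,0,0]
    - [0,0,0]
    - [0,0,0]
    - [0,0,0]
    - [0,0,0]
    - [0,0,0]
    - [0,0,0]
    - [0,0,0]
    - [0,0,0]
  hand: [-0.07,-0.07,-0.07,-0.06,-0.06,-0.06,-0.06,-0.06,-0.06,-0.06]

```text
time_s: 7.75
position: [0.5874, -0.0123, 0.0237]
ee_rot: [[-0.493, -0.855, -0.16], [-0.08, -0.138, 0.987], [-0.866, 0.5, -0.001]]
force: [1.2, -1.2, 5.8]
width: 0.0458
```

Call:
apply_moves:
  translation:
    - [0,0,0.005]
    - [0,0,0.005]
    - [0,0,0.005]
    - [0,0,0.01]
    - [0,0,0.01]
    - [0,0,0.01]
    - [0,0,0.01]
    - [0,0,0]
    - [0,0,0]
    - [0,0,0]
  delta_rot:
    - [0,0,0]
    - [0,0,0]
    - [0,0,0]
    - [0,0,0]
    - [0,0,0]
    - [0,0,0]
    - [0,0,0]
    - [0,0,0]
    - [0,0,0]
    - [0,0,0]
  hand: [-0.06,-0.06,-0.06,-0.06,-0.06,-0.06,-0.06,-0.06,-0.06,-0.06]

```text
time_s: 9.0
position: [0.5873, -0.0123, 0.0399]
ee_rot: [[-0.493, -0.855, -0.16], [-0.08, -0.138, 0.987], [-0.866, 0.5, -0.001]]
force: [-0.2, 0.2, -2.1]
width: 0.0456
```

Run:
```python
from h import *
s=read_state();print(s["position"],s["width"],s["force"],s["torque"])
grab("wrist","w3")
```

```text
[ 0.58725449 -0.01234438  0.03993189] 0.04556788665437593 [-0.15173794  0.2316143  -2.12885628] [ 0.05330269 -0.60579607 -0.01679519]
```

View pics/w3.png

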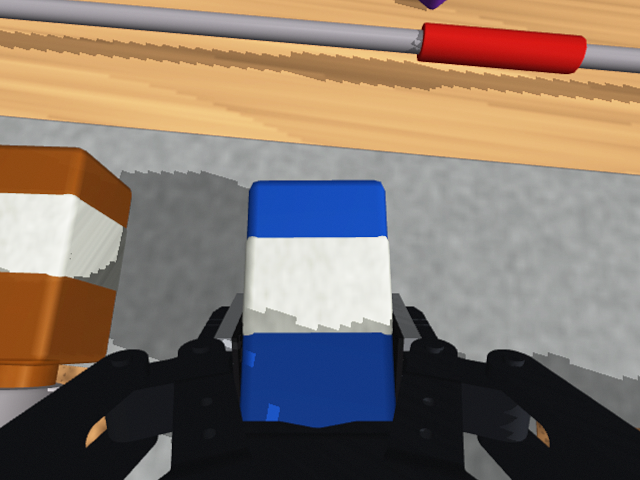

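The full weight (2.1 N) is on the tool and the bottle has not shifted in the fingers (u 245 to 390 as before). Next I lift it and tip it up.

Call:
apply_moves:
  translation:
    - [0,0,0.06]
    - [0,0,0.08]
    - [0.015,0.003,0.04]
    - [0.015,0.003,0.02]
    - [0.015,0.003,0.02]
    - [0.015,0.003,0.02]
    - [0.015,0.003,0.02]
    - [0.015,0.003,0.02]
    - [0.015,0.003,0.0]
    - [0.015,0.003,0.0]
  delta_rot:
    - [0,0,0]
    - [0,0,0]
    - [0.01,-0.0617,0]
    - [0.01,-0.0617,0]
    - [0.01,-0.0617,0]
    - [0.01,-0.0617,0]
    - [0.01,-0.0617,0]
    - [0.01,-0.0617,0]
    - [0.01,-0.0617,0]
    - [0.01,-0.0617,0]
  hand: [-0.055,-0.055,-0.055,-0.055,-0.055,-0.055,-0.055,-0.055,-0.055,-0.055]

```text
time_s: 10.3
position: [0.6233, -0.0051, 0.1258]
ee_rot: [[0.26, -0.952, -0.159], [0.041, -0.154, 0.987], [-0.965, -0.263, -0.001]]
force: [0.3, 0.7, -1.5]
width: 0.0456
```

Call:
apply_moves:
  translation:
    - [0.015,0.003,0]
    - [0.015,0.003,0]
    - [0.015,0.003,0]
    - [0.015,0.003,0]
    - [0.015,0.003,0]
    - [0.015,0.003,0]
    - [0.015,0.003,0]
    - [0.015,0.003,0]
    - [0,0,0]
    - [0,0,0]
  delta_rot:
    - [0.01,-0.0617,0]
    - [0.01,-0.0617,0]
    - [0.01,-0.0617,0]
    - [0.01,-0.0617,0]
    - [0.01,-0.0617,0]
    - [0.01,-0.0617,0]
    - [0.01,-0.0617,0]
    - [0.01,-0.0617,0]
    - [0,0,-0.0656]
    - [0,0,0]
  hand: [-0.055,-0.055,-0.055,-0.055,-0.055,-0.055,-0.055,-0.055,-0.055,-0.055]

```text
time_s: 11.55
position: [0.659, 0.0031, 0.124]
ee_rot: [[0.864, -0.5, -0.059], [0.051, -0.029, 0.998], [-0.501, -0.866, 0.0]]
force: [0.4, -0.1, -1.3]
width: 0.0455
```

Run:
```python
from h import *
s=read_state();print(s["position"],s["width"],s["force"],s["ee_rot"],s["joint_pos"])
grab("wrist","w4");grab("side","s4");grab("top","t4")
a=cv2.imread('pics/s4.png')[130:340,240:480];b=cv2.imread('pics/t4.png')[150:300,190:420]
cv2.imwrite('pics/st4.png',np.vstack([cv2.resize(a,(480,420)),np.zeros((5,480,3),np.uint8)]))
```

```text
[0.65897178 0.00306089 0.12398815] 0.045547077770671594 [ 0.35426992 -0.11835676 -1.26887282] [[ 8.64177226e-01 -4.99770441e-01 -5.85425338e-02]
 [ 5.08471055e-02 -2.90157508e-02  9.98284858e-01]
 [-5.00611920e-01 -8.65671758e-01  3.37129338e-04]] [-0.23767245  0.26405842 -0.98161386 -0.70182774  0.25565648 -0.151344  ]
```

View pics/st4.png

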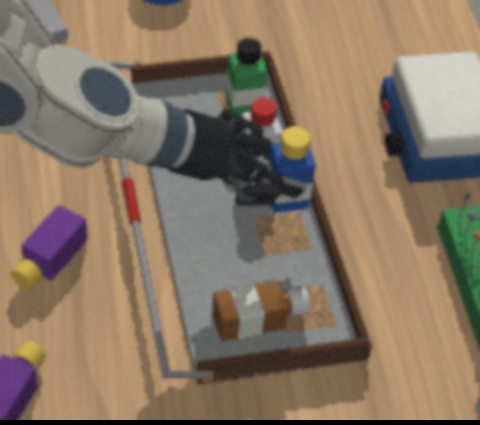

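View pics/w4.png

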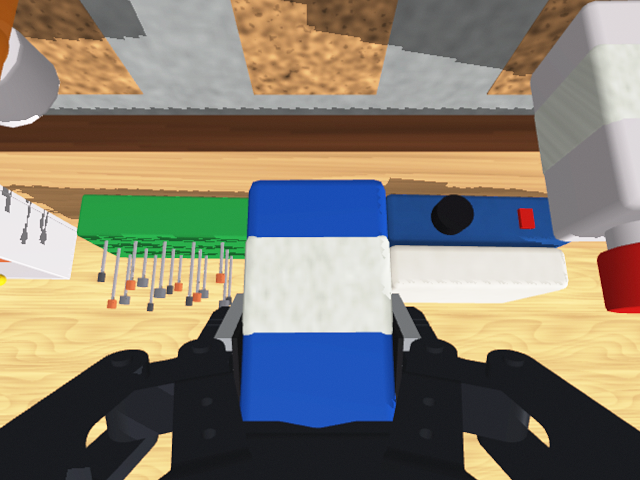

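Blue is upright in the grip with the same image outline, and the pad is directly below it. I'll verify the body pose by depth before lowering.

Run:
```python
from h import *
c=load("w4");P=cloud(c)
q=P[195:400:4,255:383:4].reshape(-1,3);n0=q.mean(0);U,S,V=np.linalg.svd(q-n0);print("face c",n0,"normal",V[2],S/len(q)**.5)
print("bottom edge left/right",P[190,253],P[190,381], "z at v=184",P[184,300:340,2].mean())
H=hsv(c);v,u=np.mgrid[0:480,0:640]
m=(H[...,0]<22)&(H[...,1]>70)&(v<95)&(u>225)&(u<400)&(abs(P[...,2]-.012)<.005)
q=P[m];print("pad1 visible",np.percentile(q,[2,98],axis=0))
```

```text
face c [0.62298014 0.00110111 0.12107867] normal [-0.99800133 -0.05913178 -0.02228832] [0.01827015 0.0112253  0.00734426]
bottom edge left/right [ 0.62541366 -0.01974995  0.08661724] [0.62352821 0.02225864 0.08640421] z at v=184 0.08460917858860804
pad1 visible [[ 0.62256631 -0.02852865  0.01101887]
 [ 0.67758754  0.03107219  0.01297584]]
```

Call:
apply_moves:
  translation:
    - [0.003,-0.003,-0.02]
    - [0,0,-0.03]
    - [0,0,-0.035]
    - [0,0,-0.035]
    - [0,0,-0.03]
    - [0,0,-0.025]
    - [0,0,-0.02]
    - [0,0,-0.015]
    - [0,0,0]
    - [0,0,0]
  delta_rot:
    - [0,0,0]
    - [0,0,0]
    - [0,0,0]
    - [0,0,0]
    - [0,0,0]
    - [0,0,0]
    - [0,0,0]
    - [0,0,0]
    - [0,0,0]
    - [0,0,0]
  hand: [-0.055,-0.055,-0.055,-0.055,-0.055,-0.055,-0.055,-0.055,-0.055,-0.055]

```text
time_s: 12.95
position: [0.6642, 0.001, 0.063]
ee_rot: [[0.863, -0.502, -0.058], [0.05, -0.029, 0.998], [-0.502, -0.865, 0.0]]
force: [-0.5, -0.3, -1.7]
width: 0.0458
```

Run:
```python
from h import *
s=read_state();print(s["position"],s["width"],s["force"])
grab("wrist","w5");grab("side","s5")
a=cv2.imread('pics/s5.png')[130:340,270:450];cv2.imwrite('pics/s5c.png',cv2.resize(a,None,fx=3,fy=2.8))
```

```text
[0.66417719 0.00095363 0.06302169] 0.04576190305729465 [-0.53290585 -0.26090152 -1.74370837]
```

View pics/w5.png

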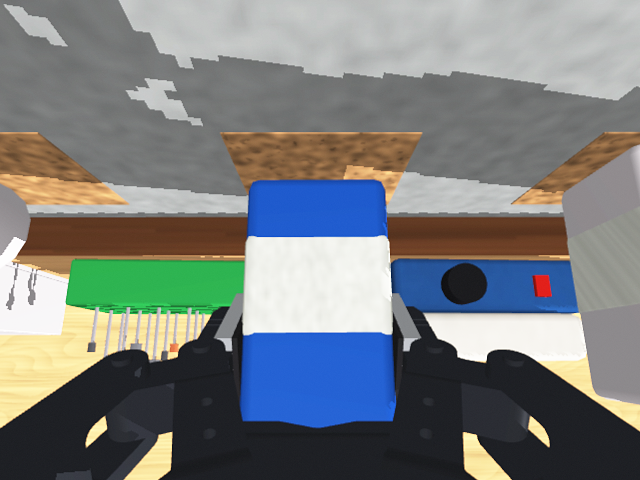

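View pics/s5c.png

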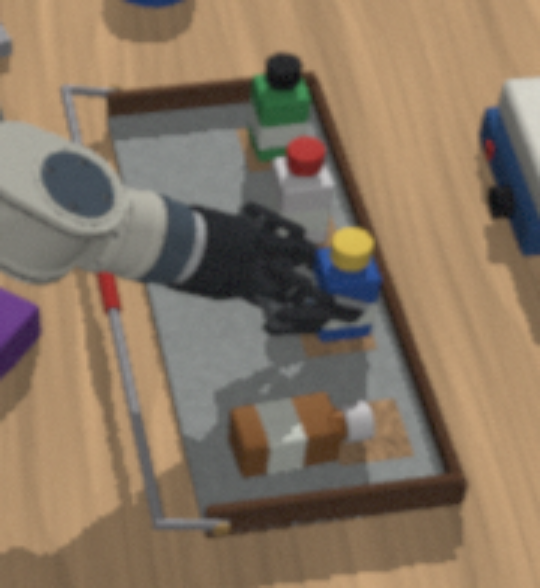

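Call:
apply_moves:
  translation:
    - [-0.007,0.002,0]
    - [-0.007,0.002,0]
    - [0,0,-0.004]
    - [0,0,-0.004]
    - [0,0,-0.004]
    - [0,0,-0.004]
    - [0,0,-0.004]
    - [0,0,0]
    - [0,0,0]
    - [0,0,0]
  delta_rot:
    - [0,0,0]
    - [0,0,0]
    - [0,0,0]
    - [0,0,0]
    - [0,0,0]
    - [0,0,0]
    - [0,0,0]
    - [0,0,0]
    - [0,0,0]
    - [0,0,0]
  hand: [-0.055,-0.055,-0.055,-0.055,-0.055,-0.055,-0.055,-0.055,-0.055,-0.055]

```text
time_s: 14.3
position: [0.6644, 0.0018, 0.0587]
ee_rot: [[0.861, -0.506, -0.058], [0.05, -0.029, 0.998], [-0.506, -0.862, 0.001]]
force: [-0.6, -0.1, -1.6]
width: 0.0457
```

Run:
```python
from h import *
s=read_state();print(s["joint_pos"],s["position"])
```

```text
[-0.23650225  0.44488146 -1.04109756 -0.93552326  0.25332918 -0.15174528] [0.66442602 0.00183373 0.05868509]
```

Joint 3 has reached its limit (-1.04) because the forward-leaning pose folds the elbow, so x stops about 4.5 mm beyond the pad centre. I'll set the bottle down here, inside the pad, moving slightly outward off the limit, and then centre it with a vertical regrasp.

Call:
apply_moves:
  translation:
    - [0.003,0,0]
    - [0.001,0,-0.003]
    - [0.001,0,-0.003]
    - [0.001,0,-0.003]
    - [0,0,-0.002]
    - [0,0,0]
    - [0,0,0]
    - [0,0,0]
    - [0,0,0]
    - [0,0,0]
  delta_rot:
    - [0,0,0]
    - [0,0,0]
    - [0,0,0]
    - [0,0,0]
    - [0,0,0]
    - [0,0,0]
    - [0,0,0]
    - [0,0,0]
    - [0,0,0]
    - [0,0,0]
  hand: [-0.055,-0.055,-0.055,-0.055,-0.055,-0.055,-0.055,-0.055,-0.055,-0.055]

```text
time_s: 15.55
position: [0.6662, 0.0018, 0.0554]
ee_rot: [[0.861, -0.506, -0.058], [0.05, -0.029, 0.998], [-0.506, -0.862, 0.001]]
force: [-0.0, 0.1, -2.4]
width: 0.046
```

Run:
```python
from h import *
s=read_state();print(s["joint_pos"],s["position"],s["force"],s["torque"],s["ee_rot"][:,0])
```

```text
[-0.23545146  0.45560007 -1.04003985 -0.94527737  0.25244652 -0.15117897] [0.6662157  0.00184301 0.05536249] [-0.0166084   0.06159585 -2.40127057] [-0.05110404  1.06304894  0.00175126] [ 0.86081598  0.05034999 -0.50641951]
```

Call:
apply_moves:
  translation:
    - [0.001,0,-0.002]
    - [0.001,0,-0.002]
    - [0,0,-0.002]
    - [0,0,-0.002]
    - [0,0,-0.002]
    - [0,0,0]
    - [0,0,0]
    - [0,0,0]
    - [0,0,0]
    - [0,0,0]
  delta_rot:
    - [0,0,0]
    - [0,0,0]
    - [0,0,0]
    - [0,0,0]
    - [0,0,0]
    - [0,0,0]
    - [0,0,0]
    - [0,0,0]
    - [0,0,0]
    - [0,0,0]
  hand: [-0.055,-0.055,-0.055,-0.055,-0.055,-0.055,-0.055,-0.055,-0.055,-0.055]

```text
time_s: 16.8
position: [0.6677, 0.0018, 0.0542]
ee_rot: [[0.863, -0.502, -0.058], [0.05, -0.029, 0.998], [-0.503, -0.864, 0.0]]
force: [-3.8, -0.6, 8.9]
width: 0.0462
```

Run:
```python
from h import *
s=read_state();print(s["joint_pos"],s["position"],s["force"],s["torque"],s["ee_rot"][:,0])
grab("wrist","w6")
```

```text
[-0.23510143  0.46340015 -1.04073654 -0.95792678  0.25270189 -0.15081358] [0.66774214 0.00178535 0.05423456] [-3.7742903  -0.55526365  8.87564069] [ 0.25850427 -0.3462954   0.09310468] [ 0.86284107  0.05041626 -0.50295475]
```

View pics/w6.png

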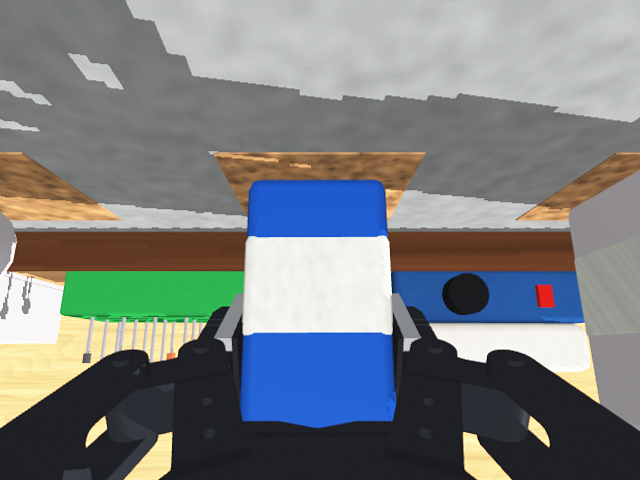

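The bottle is on the pad (8.9 N upward). Now release and rise straight up.

Call:
apply_moves:
  translation:
    - [0,0,0]
    - [0,0,0]
    - [0,0,0]
    - [0,0,0]
    - [0,0,0]
    - [0,0,0]
    - [0.003,0,0.03]
    - [0.003,0,0.05]
    - [0.003,0,0.07]
    - [0.003,0,0.09]
  delta_rot:
    - [0,0,0]
    - [0,0,0]
    - [0,0,0]
    - [0,0,0]
    - [0,0,0]
    - [0,0,0]
    - [0,0,0]
    - [0,0,0]
    - [0,0,0]
    - [0,0,0]
  hand: [-0.08,-0.1,-0.15,-0.25,-0.4,-0.5,-0.6,-0.6,-0.6,-0.6]

```text
time_s: 18.1
position: [0.6701, 0.0019, 0.1251]
ee_rot: [[0.86, -0.506, -0.058], [0.05, -0.028, 0.998], [-0.507, -0.862, 0.001]]
force: [0.5, -0.7, -0.7]
width: 0.0685
```

Run:
```python
from h import *
s=read_state();print(s["joint_pos"],s["position"],s["force"])
grab("side","s7");grab("wrist","w7")
a=cv2.imread('pics/s7.png')[130:340,270:450];cv2.imwrite('pics/s7c.png',cv2.resize(a,None,fx=3,fy=2.8))
```

```text
[-0.23307281  0.26917082 -0.94895034 -0.66720206  0.25034396 -0.14989423] [0.67014684 0.00187619 0.12506995] [ 0.50310985 -0.67751225 -0.65041719]
```

View pics/s7c.png

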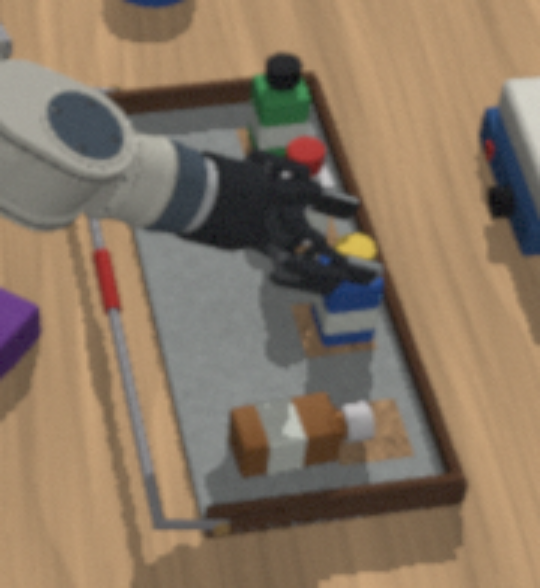

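View pics/w7.png

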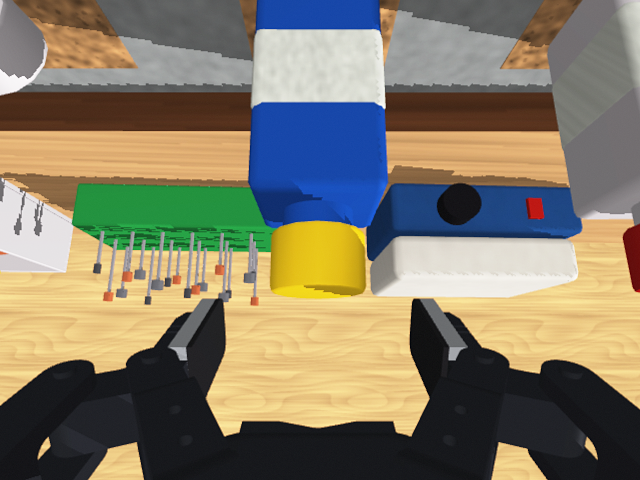

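Blue stands on its pad. Next I rise, turn the tool to vertical, and measure how far off centre it is.

Call:
apply_moves:
  translation:
    - [0,0,0.1]
    - [0,0,0.12]
    - [0,0,0.12]
    - [-0.01,0,0.1]
    - [-0.01,0,0.1]
    - [-0.01,0,0.05]
    - [-0.01,0,0.05]
    - [-0.01,0,0]
    - [0,0,0]
    - [0,0,0]
  delta_rot:
    - [0,0,0]
    - [-0.0048,0.0832,0]
    - [-0.0048,0.0832,0]
    - [-0.0048,0.0832,0]
    - [-0.0048,0.0832,0]
    - [-0.0048,0.0832,0]
    - [-0.0048,0.0832,0]
    - [-0.0048,0.0832,0]
    - [-0.0048,0.0832,0]
    - [0,0,0]
  hand: [-0.7,-0.7,-0.7,-0.7,-0.7,-0.7,-0.7,-0.7,-0.7,-0.7]

```text
time_s: 19.45
position: [0.6648, 0.0003, 0.2794]
ee_rot: [[0.1, -0.993, -0.056], [0.007, -0.055, 0.998], [-0.995, -0.1, 0.001]]
force: [-0.1, 1.1, -1.4]
width: 0.0728
```

Run:
```python
from h import *
s=read_state();print(s["joint_pos"],s["position"],s["force"],s["ee_rot"])
grab("wrist","w8")
```

```text
[-0.13462009  0.38674403  0.32527704  1.41137711  0.01999822 -0.18918954] [6.64772150e-01 2.73931567e-04 2.79363424e-01] [-0.07639566  1.0521417  -1.35615585] [[ 0.09957534 -0.9934766  -0.05557875]
 [ 0.00669305 -0.05518634  0.99845364]
 [-0.99500752 -0.09979335  0.00115419]]
```

View pics/w8.png

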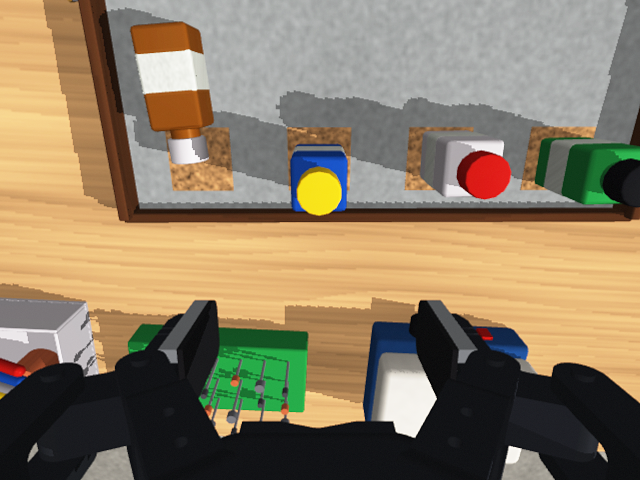

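Run:
```python
from h import *
c=load("w8");H=hsv(c);P=cloud(c);v,u=np.mgrid[0:480,0:640]
for nm,m in [("yellow",cv2.inRange(H,(22,180,100),(34,255,255))>0),("red",(cv2.inRange(H,(0,190,80),(6,255,255))>0)&(v<250))]:
    m&=(abs(P[...,2]-.124)<.008)&(v<260)
    (x,y),r=cv2.minEnclosingCircle(np.argwhere(m)[:,::-1].astype(np.float32));print(nm,(x,y,r),ray(c,x,y,.124),np.median(P[m],0))
m=cv2.inRange(H,(105,150,40),(128,255,255))>0
m&=(abs(P[...,2]-.094)<.006)&(u>250)&(u<380);print("blue shoulder",cv2.minAreaRect((P[m][:,:2]*1000).astype(np.float32)))
cork=(abs(P[...,2]-.012)<.004)&(H[...,1]>70)&(H[...,0]<25)&(v>120)&(v<195)&(u>160)&(u<600)
k,l,s,ce=cv2.connectedComponentsWithStats(cv2.morphologyEx(cork.astype(np.uint8),cv2.MORPH_OPEN,np.ones((3,3))))
for j in range(1,k):
    if s[j,4]>60:
        q=P[l==j];print("cork",s[j],cv2.minAreaRect((q[:,:2]*1000).astype(np.float32)))
# pad1 front corners via min-x edge
m=cork&(u>280)&(u<360);q=P[m];print("pad1 xmin,y range",q[:,0].min(),q[:,1].min(),q[:,1].max())
```

```text
yellow (318.8333435058594, 191.5, 22.882644653320312) [0.65346236 0.0012925  0.124     ] [0.65370633 0.00127252 0.12341705]
red (485.7631530761719, 174.5263214111328, 24.65596580505371) [0.63430243 0.12147253 0.124     ] [0.63488176 0.12199088 0.12335002]
blue shoulder ((654.5709838867188, 1.3399505615234375), (45.39073181152344, 45.64651870727539), 3.1838698387145996)
cork [ 169  127   65   64 2581] ((654.7930908203125, -116.6806411743164), (62.50899887084961, 63.26353073120117), 3.2981996536254883)
cork [ 287  127   64   33 1261] ((632.4656982421875, 0.5694999694824219), (30.766324996948242, 61.934425354003906), 3.14809250831604)
cork [ 405  127   52   63 1127] ((641.6685791015625, 110.91085815429688), (61.17940902709961, 45.82046890258789), 3.159940481185913)
cork [ 521  127   75   63 1354] ((634.730224609375, 236.94683837890625), (61.4018440246582, 63.119972229003906), 2.8826189041137695)
pad1 xmin,y range 0.6155538710500944 -0.030783290621638947 0.033947421013701795
```

Blue stands at (0.654, 0.0013), 6 mm beyond pad1's centre at (0.648, 0.0012). I'll regrasp vertically and shift it.

Call:
apply_moves:
  translation:
    - [-0.018,0.002,-0.03]
    - [-0.018,0.0015,-0.06]
    - [0,0,-0.09]
    - [0,0,-0.09]
    - [0,0,-0.09]
    - [0,0,-0.08]
    - [0,0,-0.06]
    - [0,0,-0.04]
    - [0,0,0]
    - [0,0,0]
  delta_rot:
    - [-0.0018,0.0318,0]
    - [-0.0018,0.0318,0]
    - [0,0,0]
    - [0,0,0]
    - [0,0,0]
    - [0,0,0]
    - [0,0,0]
    - [0,0,0]
    - [0,0,0]
    - [0,0,0]
  hand: [-0.7,-0.7,-0.7,-0.7,-0.7,-0.7,-0.7,-0.7,-0.7,-0.7]

```text
time_s: 20.75
position: [0.6525, 0.0014, 0.1208]
ee_rot: [[0.004, -0.998, -0.055], [0.0, -0.055, 0.998], [-1.0, -0.004, 0.0]]
force: [-0.7, -0.8, -0.6]
width: 0.0725
```

Call:
apply_moves:
  translation:
    - [0.005,0,-0.03]
    - [0,0,-0.04]
    - [0,0,-0.04]
    - [0,0,-0.035]
    - [0,0,-0.03]
    - [0,0,-0.02]
    - [0,0,0]
    - [0,0,0]
    - [0,0,0]
    - [0,0,0]
  delta_rot:
    - [0,0.003,0]
    - [0,0,0]
    - [0,0,0]
    - [0,0,0]
    - [0,0,0]
    - [0,0,0]
    - [0,0,0]
    - [0,0,0]
    - [0,0,0]
    - [0,0,0]
  hand: [-0.7,-0.7,-0.7,-0.7,-0.7,-0.7,-0.5,-0.35,-0.22,-0.16]

```text
time_s: 22.0
position: [0.6539, 0.0014, 0.0619]
ee_rot: [[-0.001, -0.998, -0.055], [0.001, -0.055, 0.998], [-1.0, 0.001, 0.001]]
force: [0.1, 0.1, -0.3]
width: 0.0498
```

Run:
```python
from h import *
s=read_state();print(s["joint_pos"],s["position"],s["force"],s["width"])
grab("wrist","w9")
```

```text
[-1.26243955e-01  5.20375496e-01 -1.07555511e-02  1.04104885e+00
  3.61830252e-04 -1.81548620e-01] [0.65391576 0.00138384 0.06189804] [ 0.12352616  0.12600726 -0.27022889] 0.04975873354569045
```

View pics/w9.png

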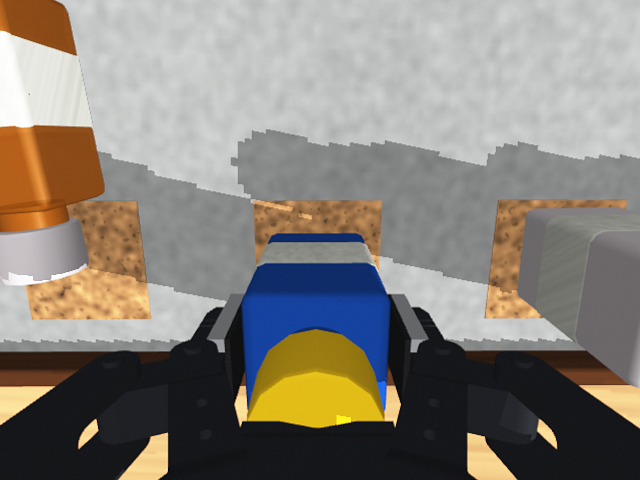

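Well straddled. Close lightly, lift 4 mm, shift -6 mm, lower.

Call:
apply_moves:
  translation:
    - [0,0,0]
    - [0,0,0]
    - [0,0,0]
    - [0,0,0]
    - [0,0,0]
    - [0,0,0]
    - [0,0,0]
    - [0,0,0.005]
    - [0,0,0.005]
    - [0,0,0.004]
  delta_rot:
    - [0,0,0]
    - [0,0,0]
    - [0,0,0]
    - [0,0,0]
    - [0,0,0]
    - [0,0,0]
    - [0,0,0]
    - [0,0,0]
    - [0,0,0]
    - [0,0,0]
  hand: [-0.12,-0.1,-0.09,-0.08,-0.07,-0.06,-0.055,-0.055,-0.055,-0.055]

```text
time_s: 23.3
position: [0.6537, 0.0016, 0.0657]
ee_rot: [[-0.002, -0.998, -0.055], [0.001, -0.055, 0.998], [-1.0, 0.002, 0.001]]
force: [0.4, -0.2, -1.9]
width: 0.0457
```

Call:
apply_moves:
  translation:
    - [-0.005,0,0]
    - [-0.005,0,0]
    - [-0.005,0,0]
    - [-0.005,0,0]
    - [0,0,0]
    - [0,0,-0.005]
    - [0,0,-0.004]
    - [0,0,-0.003]
    - [0,0,0]
    - [0,0,0]
  delta_rot:
    - [0,0,0]
    - [0,0,0]
    - [0,0,0]
    - [0,0,0]
    - [0,0,0]
    - [0,0,0]
    - [0,0,0]
    - [0,0,0]
    - [0,0,0]
    - [0,0,0]
  hand: [-0.055,-0.055,-0.055,-0.055,-0.055,-0.055,-0.055,-0.055,-0.055,-0.055]

```text
time_s: 24.55
position: [0.6478, 0.0014, 0.0622]
ee_rot: [[-0.002, -0.998, -0.055], [0.001, -0.055, 0.998], [-1.0, 0.002, 0.001]]
force: [-0.5, -0.6, -2.1]
width: 0.0455
```

Call:
apply_moves:
  translation:
    - [0,0,-0.002]
    - [0,0,-0.002]
    - [0,0,-0.001]
    - [0,0,0]
    - [0,0,0]
    - [0,0,0]
    - [0,0,0]
    - [0,0,0]
    - [0,0,0]
    - [0,0,0.02]
  delta_rot:
    - [0,0,0]
    - [0,0,0]
    - [0,0,0]
    - [0,0,0]
    - [0,0,0]
    - [0,0,0]
    - [0,0,0]
    - [0,0,0]
    - [0,0,0]
    - [0,0,0]
  hand: [-0.055,-0.055,-0.055,-0.055,-0.08,-0.1,-0.15,-0.25,-0.4,-0.6]

```text
time_s: 25.8
position: [0.6475, 0.0014, 0.0665]
ee_rot: [[-0.003, -0.998, -0.055], [0.001, -0.055, 0.998], [-1.0, 0.003, 0.001]]
force: [0.6, -0.6, 0.7]
width: 0.0681
```

Call:
apply_moves:
  translation:
    - [0,0,0.06]
    - [0,0,0.12]
    - [0,0,0.14]
    - [0,0,0.14]
    - [0,-0.05,0.03]
    - [0,-0.07,0]
    - [0,-0.07,0]
    - [0,-0.07,0]
    - [0,-0.07,0]
    - [0,-0.07,0]
  delta_rot:
    - [0,0,0]
    - [0,0,0]
    - [0,0,0]
    - [0,0,0]
    - [0,0,0.0454]
    - [-0.0063,0.0496,0]
    - [-0.0063,0.0496,0]
    - [-0.0063,0.0496,0]
    - [-0.0063,0.0496,0]
    - [-0.0063,0.0496,0]
  hand: [-0.6,-0.6,-0.6,-0.6,-0.55,-0.55,-0.55,-0.55,-0.55,-0.55]

```text
time_s: 27.05
position: [0.6477, -0.1193, 0.2143]
ee_rot: [[-0.383, -0.915, -0.126], [-0.048, -0.116, 0.992], [-0.923, 0.386, 0.001]]
force: [1.1, -0.3, 0.1]
width: 0.066
```

Run:
```python
from h import *
s=read_state();print(s["joint_pos"],s["position"],s["force"],s["ee_rot"])
c=grab("wrist","w10")
```

```text
[-0.24638721  0.75875099  0.75813028  1.94184627 -0.14057646 -0.34639501] [ 0.64773292 -0.11927702  0.21433692] [ 1.07304476 -0.2747707   0.13624941] [[-3.82904363e-01 -9.15149137e-01 -1.26040885e-01]
 [-4.81777896e-02 -1.16470866e-01  9.92024918e-01]
 [-9.22530839e-01  3.85923041e-01  5.07340142e-04]]
```

View pics/w10.png

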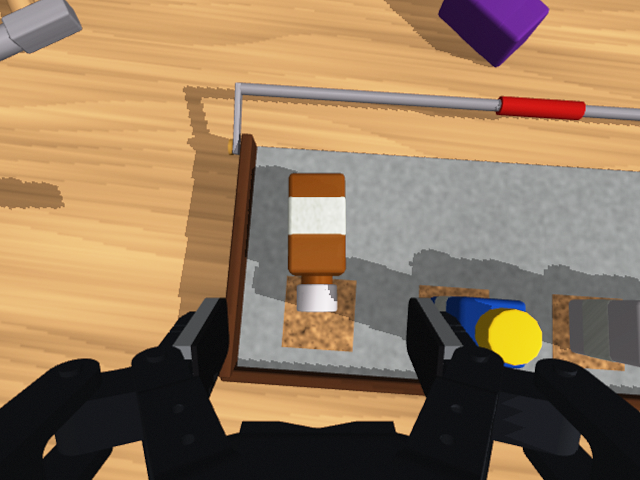

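Blue stands on pad1 (cap at (508,337)), and amber is aligned with the image columns at u 289 to 346. Joint 4 is near its limit up here, so I'll finish the tilt lower down. Re-measuring both.

Run:
```python
from h import *
c=load("w10");H=hsv(c);P=cloud(c);v,u=np.mgrid[0:480,0:640]
m=(cv2.inRange(H,(22,180,100),(34,255,255))>0)&(abs(P[...,2]-.124)<.008)
(x,y),r=cv2.minEnclosingCircle(np.argwhere(m)[:,::-1].astype(np.float32));print("yellow",(x,y,r),ray(c,x,y,.124))
m=(u>270)&(u<365)&(v>165)&(v<278)&(P[...,2]>.054)&(P[...,2]<.062)
print("amber",cv2.minAreaRect((P[m][:,:2]*1000).astype(np.float32)),np.median(P[m][:,2]))
m=(abs(P[...,2]-.012)<.004)&(H[...,1]>70)&(H[...,0]<25)&(v>280)&(v<352)&(u>278)&(u<360)
print("pad0",cv2.minAreaRect((P[m][:,:2]*1000).astype(np.float32)))
dk=(H[...,2]<110)&(H[...,1]>80);m=dk&(abs(P[...,2]-.040)<.003)&(u<260)&(v<360);print("cheek",cv2.minAreaRect((P[m][:,:2]*1000).astype(np.float32)))
```

```text
yellow (512.9481201171875, 337.5146789550781, 28.9332218170166) [6.50108653e-01 1.78580568e-04 1.24000000e-01]
amber ((582.0473022460938, -127.63374328613281), (80.35763549804688, 45.9868049621582), 7.261647701263428) 0.05755684989248755
pad0 ((655.21630859375, -116.19841003417969), (61.135311126708984, 62.17469787597656), 3.378659248352051)
cheek ((604.68505859375, -192.000244140625), (189.32936096191406, 10.420846939086914), 3.2831003665924072)
```

Call:
apply_moves:
  translation:
    - [0,0,-0.06]
    - [0,0,-0.08]
    - [-0.003,0,-0.08]
    - [-0.003,0,-0.08]
    - [-0.003,0,-0.06]
    - [-0.003,0,-0.02]
    - [0,0,0]
    - [0,0,0]
    - [0,0,0]
    - [0,0,0]
  delta_rot:
    - [0,0,0]
    - [0,0,0]
    - [-0.0035,0.0275,0]
    - [-0.0035,0.0275,0]
    - [-0.0035,0.0275,0]
    - [-0.0035,0.0275,0]
    - [-0.0035,0.0275,0]
    - [-0.0035,0.0275,0]
    - [-0.0035,0.0275,0]
    - [0,0,0]
  hand: [-0.55,-0.55,-0.55,-0.55,-0.55,-0.55,-0.55,-0.55,-0.55,-0.55]

```text
time_s: 28.35
position: [0.6215, -0.1176, 0.0828]
ee_rot: [[-0.617, -0.775, -0.132], [-0.087, -0.1, 0.991], [-0.782, 0.624, -0.006]]
force: [-0.4, -0.1, -0.2]
width: 0.066
```

Run:
```python
from h import *
s=read_state();print(s["joint_pos"],s["position"],s["ee_rot"])
```

```text
[-0.21760997  0.94455168  0.68030558  1.94829727 -0.21983249 -0.27470245] [ 0.62149635 -0.11761688  0.08282512] [[-0.61749235 -0.77541439 -0.13204442]
 [-0.08679871 -0.09967377  0.99122708]
 [-0.7817731   0.62353642 -0.00575718]]
```

Call:
apply_moves:
  translation:
    - [-0.02,-0.011,-0.02]
    - [-0.02,-0.011,-0.025]
    - [-0.02,-0.006,-0.028]
    - [-0.02,-0.0015,-0.03]
    - [-0.02,-0.0015,-0.03]
    - [-0.015,-0.0015,-0.027]
    - [-0.015,-0.0015,-0.02]
    - [-0.01,0,-0.018]
    - [0,0,0]
    - [0,0,0]
  delta_rot:
    - [0,0,0]
    - [0,0,0]
    - [0,0,0]
    - [0,0,0]
    - [0,0,0]
    - [0,0,0]
    - [0,0,0]
    - [0,0,0]
    - [0,0,0]
    - [0,0,0]
  hand: [-0.55,-0.55,-0.55,-0.55,-0.55,-0.55,-0.55,-0.55,-0.55,-0.4]

```text
time_s: 29.6
position: [0.5807, -0.1282, 0.0243]
ee_rot: [[-0.615, -0.778, -0.132], [-0.087, -0.099, 0.991], [-0.784, 0.621, -0.007]]
force: [-0.8, 1.0, 0.2]
width: 0.0593
```

Run:
```python
from h import *
s=read_state();print(s["joint_pos"],s["position"],s["ee_rot"],s["force"])
grab("wrist","w11")
```

```text
[-0.24272457  0.89702067  0.42442234  1.73155431 -0.23450517 -0.29537152] [ 0.58074234 -0.12821581  0.02428383] [[-0.6146275  -0.77772459 -0.13182378]
 [-0.08719302 -0.09910833  0.99124917]
 [-0.78398368  0.62074311 -0.00689745]] [-0.81115714  0.99373516  0.16301655]
```

View pics/w11.png

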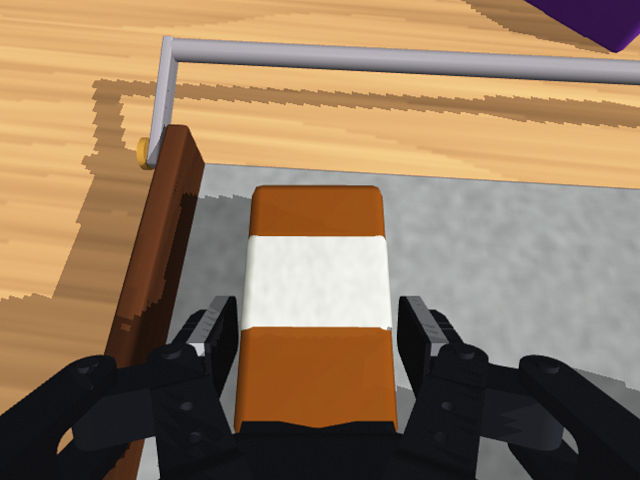

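Call:
apply_moves:
  translation:
    - [0,0,0]
    - [0,0,0]
    - [0,0,0]
    - [0,0,0]
    - [0,0,0]
    - [0,0,0]
    - [0,0,0]
    - [0,0,0]
    - [0,0,0]
    - [0,0,0]
  delta_rot:
    - [0.0044,0.0006,-0.0035]
    - [0,0,0]
    - [0,0,0]
    - [0,0,0]
    - [0,0,0]
    - [0,0,0]
    - [0,0,0]
    - [0,0,0]
    - [0,0,0]
    - [0,0,0]
  hand: [-0.35,-0.25,-0.18,-0.13,-0.1,-0.09,-0.08,-0.07,-0.06,-0.055]

```text
time_s: 30.9
position: [0.5807, -0.1283, 0.0242]
ee_rot: [[-0.616, -0.778, -0.126], [-0.078, -0.099, 0.992], [-0.784, 0.621, 0.0]]
force: [0.9, -1.4, 1.5]
width: 0.0458
```

Call:
apply_moves:
  translation:
    - [0,0,0]
    - [0,0,0]
    - [0,0,0.005]
    - [0,0,0.005]
    - [0,0,0.01]
    - [0,0,0.01]
    - [0,0,0.01]
    - [0,0,0.01]
    - [0,0,0]
    - [0,0,0]
  delta_rot:
    - [0,0,0]
    - [0,0,0]
    - [0,0,0]
    - [0,0,0]
    - [0,0,0]
    - [0,0,0]
    - [0,0,0]
    - [0,0,0]
    - [0,0,0]
    - [0,0,0]
  hand: [-0.055,-0.055,-0.055,-0.055,-0.055,-0.055,-0.055,-0.055,-0.055,-0.055]

```text
time_s: 32.15
position: [0.5806, -0.1282, 0.039]
ee_rot: [[-0.616, -0.778, -0.126], [-0.078, -0.099, 0.992], [-0.784, 0.621, 0.0]]
force: [0.6, -0.0, -2.4]
width: 0.0456
```

Run:
```python
from h import *
s=read_state();print(s["joint_pos"],s["position"],s["ee_rot"],s["force"],s["width"])
grab("wrist","w12")
```

```text
[-0.24595153  0.88776767  0.44313209  1.76195107 -0.22783443 -0.29743565] [ 0.58056178 -0.12817553  0.03904753] [[-6.16054080e-01 -7.77510718e-01 -1.26310941e-01]
 [-7.82261440e-02 -9.91725735e-02  9.91990661e-01]
 [-7.83809952e-01  6.21000711e-01  2.74003085e-04]] [ 5.55978385e-01 -7.02464320e-04 -2.39564616e+00] 0.04558492903663489
```

View pics/w12.png

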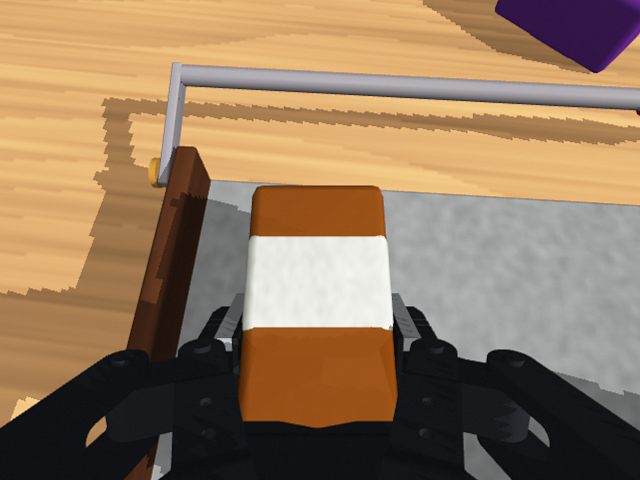

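Held again (2.4 N carried). Lift and tip up together.

Call:
apply_moves:
  translation:
    - [0,0,0.04]
    - [0.0178,0.0025,0.06]
    - [0.0178,0.0025,0.05]
    - [0.0178,0.0025,0.04]
    - [0.0178,0.0025,0.03]
    - [0.0178,0.0025,0.02]
    - [0.0178,0.0025,0.02]
    - [0.0178,0.0025,0.01]
    - [0.0178,0.0025,0]
    - [0.0178,0.0025,0]
  delta_rot:
    - [0,0,0]
    - [0.0079,-0.062,0]
    - [0.0079,-0.062,0]
    - [0.0079,-0.062,0]
    - [0.0079,-0.062,0]
    - [0.0079,-0.062,0]
    - [0.0079,-0.062,0]
    - [0.0079,-0.062,0]
    - [0.0079,-0.062,0]
    - [0.0079,-0.062,0]
  hand: [-0.055,-0.055,-0.055,-0.055,-0.055,-0.055,-0.055,-0.055,-0.055,-0.055]

```text
time_s: 33.45
position: [0.6284, -0.1214, 0.1213]
ee_rot: [[0.214, -0.969, -0.127], [0.027, -0.124, 0.992], [-0.977, -0.215, -0.0]]
force: [0.4, 0.3, -2.8]
width: 0.0454
```

Call:
apply_moves:
  translation:
    - [0.0178,0.0025,0]
    - [0.0178,0.0025,0]
    - [0.0178,0.0025,0]
    - [0.0178,0.0025,0]
    - [0.0178,0.0025,0]
    - [0.0178,0.0025,0]
    - [0.0178,0.0025,0]
    - [0,0,0]
    - [0,0,0]
    - [0,0,0]
  delta_rot:
    - [0.0079,-0.062,0]
    - [0.0079,-0.062,0]
    - [0.0079,-0.062,0]
    - [0.0079,-0.062,0]
    - [0.0079,-0.062,0]
    - [0.0079,-0.062,0]
    - [0.0079,-0.062,0]
    - [0,0,-0.0435]
    - [0,0,0]
    - [0,0,0]
  hand: [-0.055,-0.055,-0.055,-0.055,-0.055,-0.055,-0.055,-0.055,-0.055,-0.055]

```text
time_s: 34.7
position: [0.6663, -0.1161, 0.1208]
ee_rot: [[0.783, -0.62, -0.06], [0.047, -0.038, 0.998], [-0.621, -0.784, -0.001]]
force: [-0.1, -0.5, -2.9]
width: 0.0454
```

Run:
```python
from h import *
s=read_state();print(s["joint_pos"],s["position"],s["ee_rot"],s["force"],s["width"])
grab("wrist","w13")
```

```text
[-0.47482466  0.23637549 -0.78139194 -0.27398411  0.41097331 -0.35289835] [ 0.66631098 -0.11614088  0.12080802] [[ 7.82646960e-01 -6.19548235e-01 -6.01973443e-02]
 [ 4.68749115e-02 -3.77721371e-02  9.98186360e-01]
 [-6.20698380e-01 -7.84049265e-01 -5.20979588e-04]] [-0.0816114  -0.54522765 -2.86792742] 0.04538558407992395
```

View pics/w13.png

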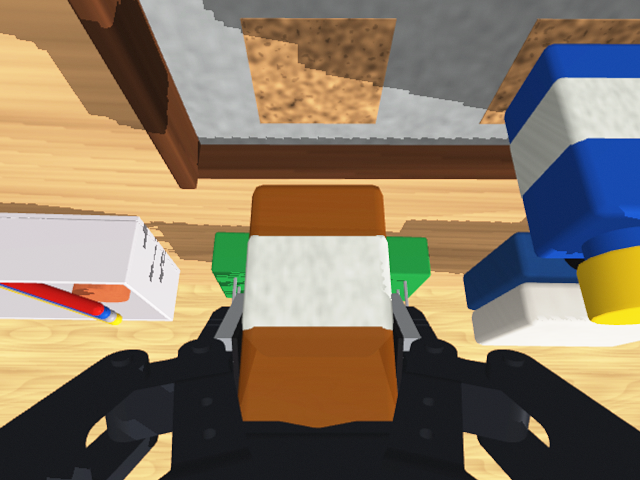

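Call:
apply_moves:
  translation:
    - [-0.001,0,-0.02]
    - [-0.001,0,-0.03]
    - [0,0,-0.035]
    - [0,0,-0.035]
    - [0,0,-0.03]
    - [0,0,-0.025]
    - [0,0,-0.02]
    - [0,0,-0.01]
    - [0,0,0]
    - [0,0,0]
  delta_rot:
    - [0,0,0]
    - [0,0,0]
    - [0,0,0]
    - [0,0,0]
    - [0,0,0]
    - [0,0,0]
    - [0,0,0]
    - [0,0,0]
    - [0,0,0]
    - [0,0,0]
  hand: [-0.055,-0.055,-0.055,-0.055,-0.055,-0.055,-0.055,-0.055,-0.055,-0.055]

```text
time_s: 36.0
position: [0.6655, -0.1162, 0.059]
ee_rot: [[0.783, -0.62, -0.059], [0.046, -0.037, 0.998], [-0.621, -0.784, -0.0]]
force: [0.6, -0.8, -2.1]
width: 0.0455
```

Run:
```python
from h import *
s=read_state();print(s["joint_pos"],s["position"],s["ee_rot"],s["force"],s["width"])
```

```text
[-0.47526809  0.36023061 -0.86060387 -0.47741863  0.4104141  -0.35181309] [ 0.66554217 -0.11623716  0.05896983] [[ 7.82781975e-01 -6.19524046e-01 -5.86714194e-02]
 [ 4.58924248e-02 -3.65548120e-02  9.98277332e-01]
 [-6.20601535e-01 -7.84126075e-01 -1.82987193e-04]] [ 0.60493008 -0.83579176 -2.11384542] 0.0454898683451305
```

Excellent; 7.5 mm to go, then creep.

Call:
apply_moves:
  translation:
    - [0,0,-0.006]
    - [0,0,-0.006]
    - [0,0,-0.005]
    - [0,0,-0.003]
    - [0,0,-0.002]
    - [0,0,-0.002]
    - [0,0,0]
    - [0,0,0]
    - [0,0,0]
    - [0,0,0]
  delta_rot:
    - [0,0,0]
    - [0,0,0]
    - [0,0,0]
    - [0,0,0]
    - [0,0,0]
    - [0,0,0]
    - [0,0,0]
    - [0,0,0]
    - [0,0,0]
    - [0,0,0]
  hand: [-0.055,-0.055,-0.055,-0.055,-0.055,-0.055,-0.055,-0.055,-0.055,-0.055]

```text
time_s: 37.25
position: [0.6654, -0.1162, 0.0514]
ee_rot: [[0.782, -0.62, -0.059], [0.046, -0.036, 0.998], [-0.621, -0.784, 0.0]]
force: [0.5, -0.4, -2.6]
width: 0.0456
```

Call:
apply_moves:
  translation:
    - [0,0,-0.002]
    - [0,0,-0.002]
    - [0,0,-0.002]
    - [0,0,-0.001]
    - [0,0,0]
    - [0,0,0]
    - [0,0,0]
    - [0,0,0]
    - [0,0,0]
    - [0,0,0]
  delta_rot:
    - [0,0,0]
    - [0,0,0]
    - [0,0,0]
    - [0,0,0]
    - [0,0,0]
    - [0,0,0]
    - [0,0,0]
    - [0,0,0]
    - [0,0,0]
    - [0,0,0]
  hand: [-0.055,-0.055,-0.055,-0.055,-0.055,-0.055,-0.055,-0.055,-0.055,-0.055]

```text
time_s: 38.5
position: [0.6661, -0.1163, 0.0508]
ee_rot: [[0.784, -0.618, -0.059], [0.046, -0.037, 0.998], [-0.619, -0.786, -0.001]]
force: [-4.3, 0.2, 9.2]
width: 0.0459
```

On the pad (9.2 N). Release slowly and rise.

Call:
apply_moves:
  translation:
    - [0,0,0]
    - [0,0,0]
    - [0,0,0]
    - [0,0,0]
    - [0,0,0]
    - [0,0,0]
    - [0,0,0.03]
    - [0,0,0.06]
    - [0,0,0.1]
    - [0,0,0.12]
  delta_rot:
    - [0,0,0]
    - [0,0,0]
    - [0,0,0]
    - [0,0,0]
    - [0,0,0]
    - [0,0,0]
    - [0,0,0]
    - [0,0,0]
    - [0,0,0]
    - [0,0,0]
  hand: [-0.08,-0.1,-0.15,-0.25,-0.4,-0.5,-0.55,-0.55,-0.55,-0.55]

```text
time_s: 39.75
position: [0.665, -0.1161, 0.1433]
ee_rot: [[0.782, -0.621, -0.059], [0.046, -0.036, 0.998], [-0.622, -0.783, 0.001]]
force: [0.2, -0.6, -0.5]
width: 0.0665
```

Call:
apply_moves:
  translation:
    - [-0.02,0,0.13]
    - [-0.06,0,0.13]
    - [-0.1,0,0.1]
    - [-0.13,0.02,0.03]
    - [-0.13,0.03,0]
    - [-0.1,0.03,0]
    - [-0.06,0.02,0]
    - [0,0,0]
    - [0,0,0]
    - [0,0,0]
  delta_rot:
    - [0,0,0]
    - [0,0.05,0]
    - [0,0.08,0]
    - [0,0.08,0]
    - [0,0.08,0]
    - [0,0.08,0]
    - [0,0.08,0]
    - [0,0.08,0]
    - [0,0.04,0]
    - [0,0,0]
  hand: [-0.5,-0.5,-0.5,-0.5,-0.5,-0.5,-0.5,-0.5,-0.5,-0.5]

```text
time_s: 41.0
position: [0.4894, -0.0864, 0.256]
ee_rot: [[0.016, -0.999, -0.038], [0.046, -0.037, 0.998], [-0.999, -0.018, 0.045]]
force: [0.0, 0.3, 0.2]
width: 0.064
```

Run:
```python
from h import *
s=read_state();print(s["joint_pos"],s["position"],s["ee_rot"],s["force"],s["width"])
grab("wrist","w14")
grab("side","s14")
a=cv2.imread('pics/s14.png')[130:340,270:450];cv2.imwrite('pics/s14c.png',cv2.resize(a,None,fx=3,fy=2.8))
```

```text
[-0.3732207   0.15793154 -0.04832569  1.36605498  0.04888275 -0.41041834] [ 0.48944962 -0.08640994  0.25597857] [[ 0.01640651 -0.99916101 -0.03752477]
 [ 0.04605148 -0.03673488  0.9982634 ]
 [-0.99880433 -0.01810609  0.04541016]] [0.00711439 0.32666281 0.15846827] 0.06395219634090138
```

View pics/w14.png

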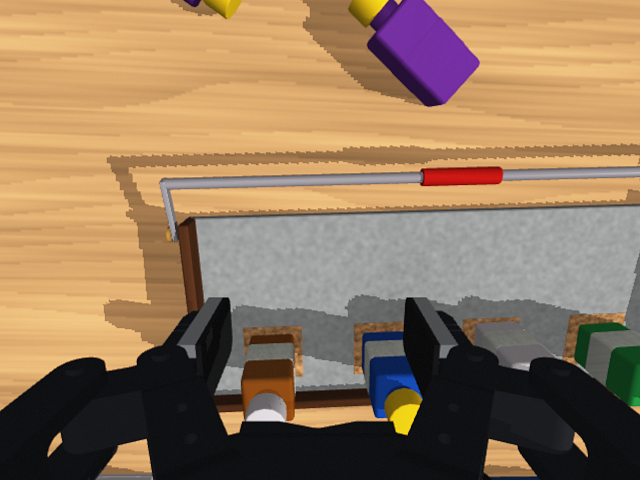

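View pics/s14c.png

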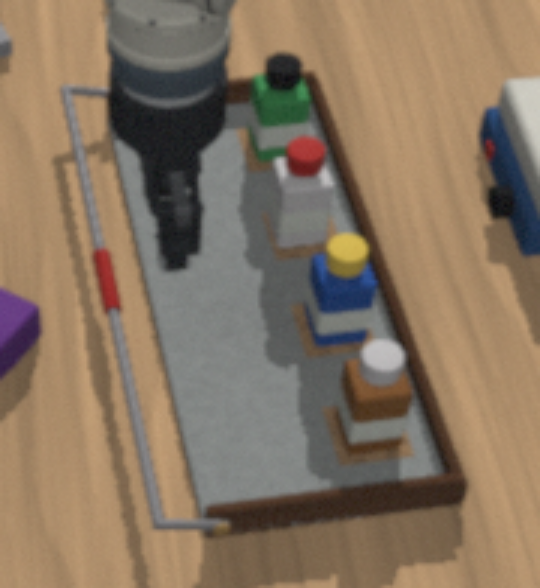

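All four bottles stand in the row. I'll check their centring from the side view and measure the sleeve and hinge.

Run:
```python
from h import *
c=load("s14");H=hsv(c);P=cloud(c);v,u=np.mgrid[0:480,0:640]
def capc(lo,hi,name,z=.124):
    m=(cv2.inRange(H,lo,hi)>0)&(abs(P[...,2]-z)<.006)&(P[...,0]>.58)&(P[...,0]<.70)&(abs(P[...,1]-.06)<.25)
    p=np.argwhere(m)[:,::-1];mm=p.mean(0);print(name,m.sum(),mm,ray(c,*mm,z))
capc((22,150,100),(34,255,255),"blue");capc((0,0,150),(180,60,255),"amber+white?")
for nm,y in[("amber",-.117),("blue",.001),("white",.12),("green",.237)]:
    m=(abs(P[...,2]-.124)<.004)&(abs(P[...,0]-.65)<.04)&(abs(P[...,1]-y)<.04)
    q=P[m];print(nm,len(q),q.mean(0) if len(q) else None)
c=load("w14");H=hsv(c);P=cloud(c)
red=(cv2.inRange(H,(0,190,60),(6,255,255))>0)&(v>150)&(v<200)&(u>400)&(u<520)
r=cv2.minAreaRect(np.argwhere(red)[:,::-1].astype(np.float32));print("sleeve px",r,"med",np.median(P[red],0),np.percentile(P[red],[1,99],axis=0))
q=P[red];top=q[q[:,2]>np.percentile(q[:,2],60)];print("top line",top.mean(0))
```

```text
blue 107 [385.55140187 219.37383178] [ 0.64820206 -0.00330061  0.124     ]
amber+white? 125 [397.08  256.296] [ 0.65356222 -0.11673593  0.124     ]
amber 138 [ 0.65311364 -0.11792819  0.12413854]
blue 118 [6.47819697e-01 6.45222993e-05 1.24353116e-01]
white 100 [0.63377318 0.1216199  0.12446902]
green 87 [0.63361108 0.23641936 0.12426102]
sleeve px ((461.6280517578125, 175.86505126953125), (17.02042007446289, 80.91934967041016), 88.49256896972656) med [0.45592374 0.04828602 0.04945476] [[0.44792456 0.01449934 0.04469891]
 [0.46470776 0.08288428 0.05221024]]
top line [0.45596011 0.04667109 0.05585406]
```

Measured positions: amber at (0.653, -0.118), blue at (0.648, 0.000), white and green where they were. The sleeve is at about (0.456, 0.048, 0.041) and the hinge at (0.505, 0.052, 0.030), so the keeper angle is about 1.36, as expected. I'll turn the jaws along x above the sleeve.

Call:
apply_moves:
  translation:
    - [0,0,0]
    - [-0.0123,0.0494,-0.0503]
    - [-0.0123,0.0494,-0.0503]
    - [-0.0123,0.0494,-0.0503]
    - [-0.0123,0.0494,-0.0503]
    - [-0.0123,0.0494,-0.0503]
    - [-0.0123,0.0494,-0.0503]
    - [-0.0123,0.0494,-0.0503]
    - [-0.0123,0.0494,-0.0503]
    - [-0.0123,0.0494,-0.0503]
  delta_rot:
    - [-0.0293,0.0104,0]
    - [0,0,-0.1097]
    - [0,0,-0.1097]
    - [0,0,-0.1097]
    - [0,0,-0.1097]
    - [0,0,-0.1097]
    - [0,0,-0.1097]
    - [0,0,-0.1097]
    - [0,0,-0.1097]
    - [0,0,-0.1097]
  hand: [0.2,0.2,0.2,0.2,0.2,0.2,0.2,0.2,0.2,0.2]

```text
time_s: 42.35
position: [0.455, 0.0472, 0.1204]
ee_rot: [[0.002, -0.05, 0.999], [0.0, 0.999, 0.05], [-1.0, -0.0, 0.002]]
force: [-0.2, 0.5, -0.1]
width: 0.0334
```

Run:
```python
from h import *
s=read_state();print(s["joint_pos"],s["position"],s["ee_rot"],s["force"],s["width"])
grab("wrist","w15");grab("side","s15")
c=load("s15");H=hsv(c);P=cloud(c);v,u=np.mgrid[0:480,0:640]
red=(cv2.inRange(H,(0,170,60),(6,255,255))>0)&(P[...,0]<.5)&(P[...,0]>.4)&(P[...,2]<.1);print(red.sum(),np.median(P[red],0))
```

```text
[-8.05547472e-02  1.65074010e-01 -3.96703913e-01  1.00698385e+00
  1.77214188e-04  1.43992747e+00] [0.45499875 0.04719258 0.12043354] [[ 2.04221565e-03 -5.02929694e-02  9.98732420e-01]
 [ 1.29237922e-05  9.98734504e-01  5.02930479e-02]
 [-9.99997915e-01 -8.98018395e-05  2.04028121e-03]] [-0.19432672  0.54685822 -0.06982261] 0.03344932017642031
78 [0.45545689 0.04713578 0.05128204]
```

View pics/w15.png

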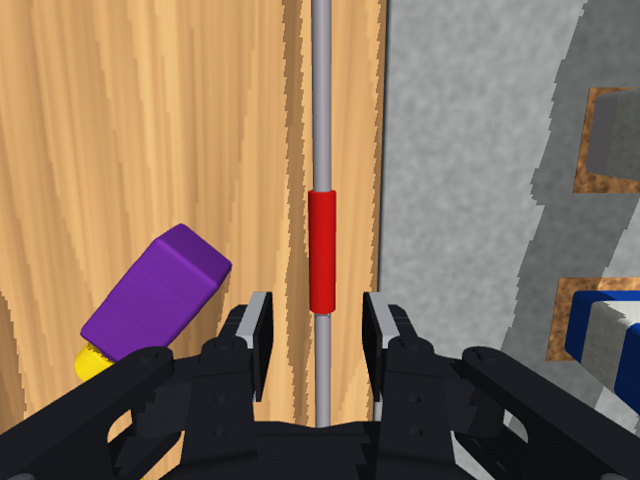

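Run:
```python
from h import *
c=load("w15");H=hsv(c);P=cloud(c);v,u=np.mgrid[0:480,0:640]
m=cv2.inRange(H,(128,120,30),(155,255,255))>0
q=P[m];print(np.percentile(q,[1,99],axis=0)); k=q[q[:,0]>np.percentile(q[:,0],95)];print(k.mean(0)); k=q[q[:,1]<np.percentile(q[:,1],5)];print(k.mean(0))
red=(cv2.inRange(H,(0,190,60),(6,255,255))>0)&(u>300)&(u<345);print(np.percentile(P[red],[1,50,99],axis=0))
print("tcp px",proj(c,[.455,.047,.12]),proj(c,[.455,.047,.03]))
```

```text
[[ 0.32045881 -0.0203354   0.0081932 ]
 [ 0.39735792  0.05326559  0.04727325]]
[0.40010637 0.03683933 0.05849108]
[ 0.33664953 -0.01767372  0.0445307 ]
[[0.44821779 0.0157378  0.04494968]
 [0.45642594 0.05242565 0.04957693]
 [0.46460138 0.08451689 0.05196712]]
tcp px [319.74006064 314.3166526 ] [318.47640449 249.56424306]
```

Call:
apply_moves:
  translation:
    - [0.003,0,-0.04]
    - [0,0,-0.05]
    - [0,0,-0.05]
    - [0,0,-0.05]
    - [0,0,-0.05]
    - [0,0,-0.045]
    - [0,0,-0.03]
    - [0,0,0]
    - [0,0,0]
    - [0,0,0]
  delta_rot:
    - [0,0,0]
    - [0,0,0]
    - [0,0,0]
    - [0,0,0]
    - [0,0,0]
    - [0,0,0]
    - [0,0,0]
    - [0,0,0]
    - [0,0,0]
    - [0,0,0]
  hand: [0.2,0.2,0.2,0.2,0.2,0.2,0.2,0.2,0.3,0.4]

```text
time_s: 43.7
position: [0.4569, 0.0468, 0.0262]
ee_rot: [[0.001, -0.057, 0.998], [-0.0, 0.998, 0.057], [-1.0, -0.0, 0.001]]
force: [0.5, 0.6, -0.6]
width: 0.0258
```

Call:
apply_moves:
  translation:
    - [0,0,0]
    - [0,0,0]
    - [0,0,0]
    - [0,0,0]
    - [0,0,0]
    - [0,0,0]
    - [0,0,0]
    - [0,0,0]
    - [0,0,0]
    - [0,0,0]
  delta_rot:
    - [0,0,0]
    - [0,0,0]
    - [0,0,0]
    - [0,0,0]
    - [0,0,0]
    - [0,0,0]
    - [0,0,0]
    - [0,0,0]
    - [0,0,0]
    - [0,0,0]
  hand: [0.5,0.56,0.6,0.62,0.63,0.64,0.65,0.65,0.65,0.65]

```text
time_s: 44.95
position: [0.4577, 0.0469, 0.026]
ee_rot: [[0.002, -0.057, 0.998], [-0.0, 0.998, 0.057], [-1.0, -0.0, 0.002]]
force: [5.7, 1.3, -1.9]
width: 0.0153
```

Run:
```python
from h import *
s=read_state();print(s["joint_pos"],s["position"],s["force"],s["width"])
grab("wrist","w16")
```

```text
[-8.06352678e-02  2.69944364e-01 -5.40915676e-01  7.58286046e-01
 -2.88965255e-05  1.43356283e+00] [0.4576543  0.04688071 0.02600072] [ 5.72701024  1.25158808 -1.87732717] 0.015337850950833095
```

View pics/w16.png

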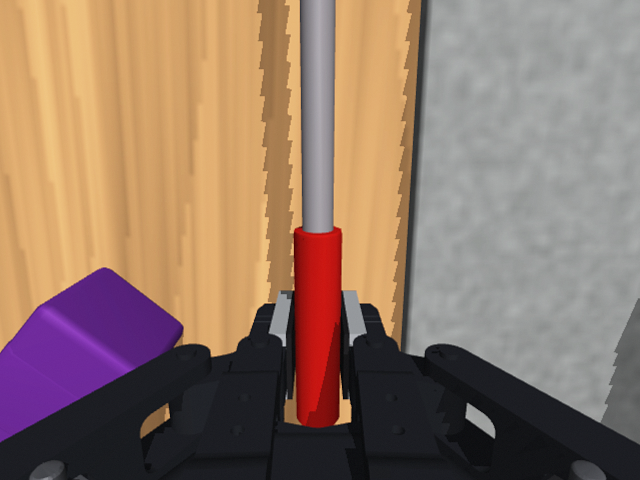

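The sleeve is gripped at mid-pad (u 295 to 342). Swinging along the 50 mm arc, first half.

Call:
apply_moves:
  translation:
    - [0.0043,0.0002,0.0162]
    - [0.0058,0.0003,0.0156]
    - [0.0075,0.0004,0.0149]
    - [0.0088,0.0005,0.0141]
    - [0.0102,0.0006,0.0132]
    - [0.0115,0.0007,0.0121]
    - [0.0127,0.0007,0.0108]
    - [0.0137,0.0008,0.0096]
    - [0,0,0]
    - [0,0,0]
  delta_rot:
    - [0,0,0]
    - [0,0,0]
    - [0,0,0]
    - [0,0,0]
    - [0,0,0]
    - [0,0,0]
    - [0,0,0]
    - [0,0,0]
    - [0,0,0]
    - [0,0,0]
  hand: [0.66,0.66,0.66,0.66,0.66,0.66,0.66,0.66,0.66,0.66]

```text
time_s: 46.25
position: [0.4762, 0.048, 0.0579]
ee_rot: [[-0.005, -0.056, 0.998], [-0.001, 0.998, 0.056], [-1.0, -0.001, -0.005]]
force: [-11.8, -1.9, 8.6]
width: 0.0146
```

Run:
```python
from h import *
s=read_state();print(s["position"],s["force"],s["torque"],s["width"])
grab("wrist","w17");grab("side","s17")
c=load("s17");H=hsv(c);P=cloud(c)
red=(cv2.inRange(H,(0,170,60),(6,255,255))>0)&(P[...,0]<.56)&(P[...,0]>.4)&(P[...,2]<.12);print(red.sum(),np.median(P[red],0))
```

```text
[0.47616734 0.04796972 0.05792619] [-11.82130659  -1.89340888   8.60229253] [-0.48310674  2.77705273  0.03841689] 0.01464766633671791
877 [ 0.52640476 -0.49284176  0.10081294]
```

View pics/w17.png

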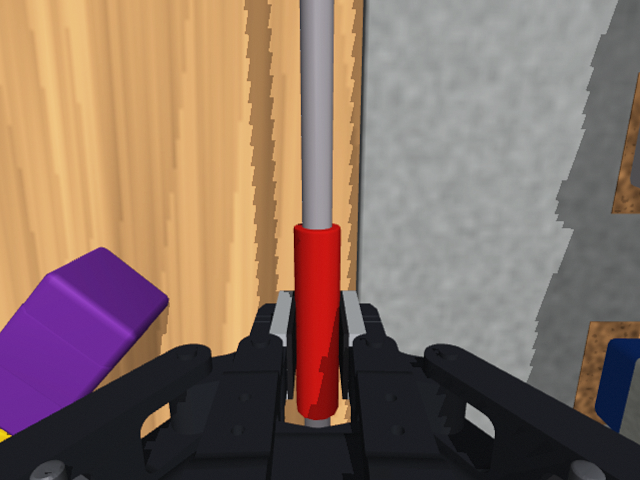

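Call:
apply_moves:
  translation:
    - [0.0167,0.001,0.004]
    - [0.015,0.0009,0.006]
    - [0.0157,0.0009,0.0055]
    - [0.016,0.0009,0.004]
    - [0.0163,0.0009,0.0025]
    - [0.0167,0.001,0.001]
    - [0.01,0.0006,0]
    - [0,0,0]
    - [0,0,0]
    - [0,0,0]
  delta_rot:
    - [0,0,0]
    - [0,0,0]
    - [0,0,0]
    - [0,0,0]
    - [0,0,0]
    - [0,0,0]
    - [0,0,0]
    - [0,0,0]
    - [0,0,0]
    - [0,0,0]
  hand: [0.65,0.64,0.64,0.64,0.64,0.64,0.64,0.64,0.64,0.64]

```text
time_s: 47.6
position: [0.5061, 0.0499, 0.0647]
ee_rot: [[-0.008, -0.056, 0.998], [-0.001, 0.998, 0.056], [-1.0, -0.001, -0.009]]
force: [-21.1, -2.1, 15.2]
width: 0.0156
```

Run:
```python
from h import *
s=read_state();print(s["position"],s["force"],s["torque"],s["width"])
grab("wrist","w18");grab("side","s18")
a=cv2.imread('pics/s18.png')[130:340,270:450];cv2.imwrite('pics/s18c.png',cv2.resize(a,None,fx=3,fy=2.8))
```

```text
[0.50613354 0.04985748 0.06471791] [-21.05854689  -2.10393421  15.18360114] [-5.26585221e-01  4.26913525e+00  1.70536774e-03] 0.015557062215476734
```

View pics/s18c.png

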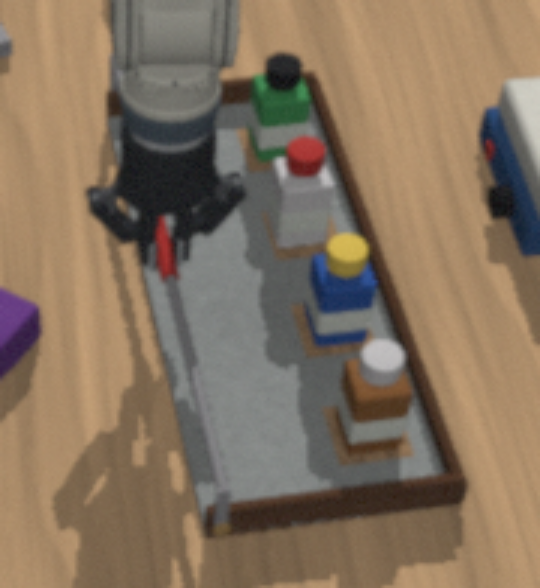

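Call:
apply_moves:
  translation:
    - [0.003,0,0.003]
    - [0.003,0,0.002]
    - [0,0,0]
    - [0,0,0]
    - [0,0,0]
    - [0,0,0]
    - [0,0,0]
    - [0,0,0]
    - [0,0,0]
    - [0,0,0]
  delta_rot:
    - [0,0,0]
    - [0,0,0]
    - [0,0,0]
    - [0,0,0]
    - [0,0,0]
    - [0,0,0]
    - [0,0,0]
    - [0,0,0]
    - [0,0,0]
    - [0,0,0]
  hand: [0.64,0.64,0.64,0.64,0.64,0.64,0.64,0.64,0.64,0.64]

```text
time_s: 48.95
position: [0.5061, 0.0499, 0.0648]
ee_rot: [[-0.013, -0.056, 0.998], [-0.001, 0.998, 0.056], [-1.0, -0.001, -0.013]]
force: [-24.1, -4.0, 5.3]
width: 0.0155
```

Run:
```python
from h import *
s=read_state();print(s["position"],s["force"],s["width"])
c=grab("side","s19");H=hsv(c);P=cloud(c)
red=(cv2.inRange(H,(0,150,60),(8,255,255))>0)&(abs(P[...,0]-.505)<.04)&(abs(P[...,1]-.05)<.06)&(P[...,2]<.12);print(red.sum(),np.median(P[red],0),np.percentile(P[red],[3,97],axis=0))
```

```text
[0.50609277 0.04986962 0.06484861] [-24.05354669  -4.03281459   5.27322352] 0.01550272510407358
77 [0.50527703 0.04271811 0.08792059] [[0.5002278  0.01850894 0.08309265]
 [0.51174645 0.07767276 0.09151271]]
```

Pushing harder gave no more travel (24 N) and the sleeve top is at z 0.088 directly above the hinge, so the keeper is at its stop. Release and rise.

Call:
apply_moves:
  translation:
    - [0,0,0]
    - [0,0,0]
    - [0,0,0]
    - [0,0,0]
    - [0,0,0]
    - [0,0,0.02]
    - [0,0,0.05]
    - [0,0,0.08]
    - [0,0,0.1]
    - [0,0,0.1]
  delta_rot:
    - [0,0,0]
    - [0,0,0]
    - [0,0,0]
    - [0,0,0]
    - [0,0,0]
    - [0,0,0]
    - [0,0,0]
    - [0,0,0]
    - [0,0,0]
    - [0,0,0]
  hand: [0.6,0.5,0.4,0.3,0.25,0.25,0.25,0.25,0.25,0.25]

```text
time_s: 50.25
position: [0.5128, 0.05, 0.1733]
ee_rot: [[0.001, -0.056, 0.998], [-0.0, 0.998, 0.056], [-1.0, -0.001, 0.001]]
force: [0.1, -0.3, 0.3]
width: 0.0319
```

Call:
apply_moves:
  translation:
    - [-0.02,0,0.1]
    - [-0.05,0.05,0.12]
    - [-0.08,0.1,0.12]
    - [-0.08,0.1,0.05]
    - [-0.08,0.1,0]
    - [-0.05,0.1,0]
    - [0,0.1,0]
    - [0,0.05,0]
    - [0,0,0]
    - [0,0,0]
  delta_rot:
    - [0,0,0]
    - [0,0,0]
    - [0,0,0]
    - [0,0,0]
    - [0,0,0]
    - [0,0,0]
    - [0,0,0]
    - [0,0,0]
    - [0,0,0]
    - [0,0,0]
  hand: [0.25,0.25,0.25,0.25,0.25,0.25,0.25,0.25,0.25,0.25]

```text
time_s: 51.5
position: [0.4048, 0.2293, 0.2882]
ee_rot: [[-0.0, -0.056, 0.998], [-0.001, 0.998, 0.056], [-1.0, -0.001, -0.0]]
force: [0.0, -0.2, 0.0]
width: 0.0324
```

Run:
```python
from h import *
s=read_state();print(s["time_s"],s["position"],s["force"],s["width"])
c=grab("side","s20");H=hsv(c);P=cloud(c);grab("top","t20")
red=(cv2.inRange(H,(0,150,60),(8,255,255))>0)&(abs(P[...,0]-.5)<.06)&(abs(P[...,1]-.05)<.06)&(P[...,2]<.12);print("sleeve",red.sum(),np.median(P[red],0))
for nm,y in[("amber",-.117),("blue",.001),("white",.12),("green",.237)]:
    m=(abs(P[...,2]-.124)<.004)&(abs(P[...,0]-.65)<.04)&(abs(P[...,1]-y)<.04)
    q=P[m];print(nm,len(q),q.mean(0) if len(q) else None)
a=cv2.imread('pics/s20.png')[130:340,270:450];cv2.imwrite('pics/s20c.png',cv2.resize(a,None,fx=3,fy=2.8))
```

```text
51.5 [0.40478336 0.22933275 0.28816697] [ 0.04129191 -0.24617856  0.02653074] 0.03242748434713559
sleeve 89 [0.50365302 0.04786367 0.08866838]
amber 135 [ 0.65270932 -0.11821119  0.12455887]
blue 109 [ 6.47755413e-01 -5.12467148e-04  1.24221426e-01]
white 96 [0.63476623 0.12171575 0.12436712]
green 85 [0.633296   0.23700314 0.12427624]
```

View pics/s20c.png

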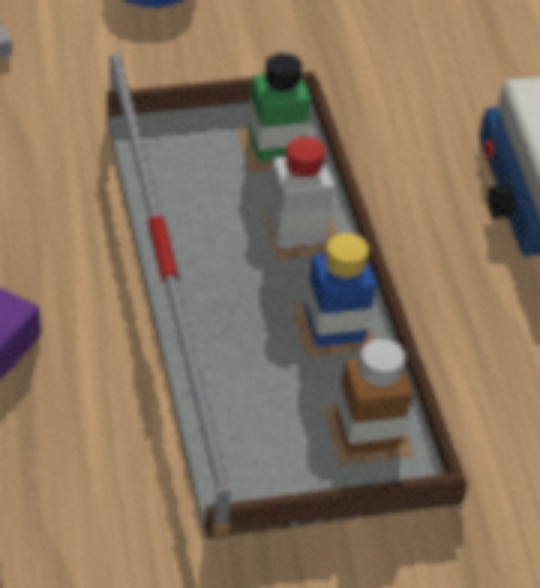

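View pics/t20.png

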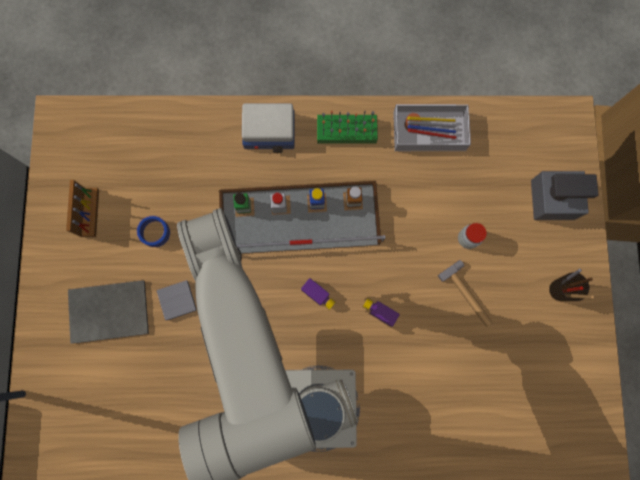

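The four caps are in the row, the bar is upright, nothing else has moved and the arm is clear. Handing in.

```bash
python3 -c "
from station import *
print(sign_off())"
```

```text
the job is handed in; nothing more can be done
None
```

Both fallen bottles now stand upright on their pads, blue on pad 1 and amber on pad 0. The keeper bar is swung fully up by its red sleeve. I handed in at about 52 s.

- **Bottles:** In the last pictures blue's cap is at (0.648, -0.001) and amber's at (0.653, -0.118). Each is about 2 to 3 mm from its pad centre, where the calibration is good to about 2 mm. All four caps are at z 0.124, so every bottle stands upright.
- **Keeper:** Pressing the sleeve with 24 N gave no more travel, and after release its top is at z 0.088, above the hinge to within 2 mm. The bar is at its stop.
- **Rest of the bench:** The white and green bottles did not move beyond measuring noise. By eye, the other items, including the purple look-alikes, are where they were. The arm was clear, with no force on the tool.

**What did not go to plan:**
- On the first placing of blue, joint 3 ran to its range limit. It read -1.041 against the stated -1.04, at or just past the rounded limit, and I cannot rule out that this counts as passing it. The bottle landed about 6 mm off centre, so I regrasped it from above and moved it to the middle.
- Joint 4 also reached its limit while I lined up on amber, so I gripped it with slightly less lean than intended.
- I could not measure the grip force. I closed the fingers only slightly past contact, and that carried each bottle's weight without slipping.

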